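Sort radio batteries: swollen into the safety box, sound ones into the shelf row

TASK

Sort the pulled radio batteries on the bench. Lift the loose lid off the grey safety box, lay every swollen pack (the ones with a domed top) flat on the box's floor, side by side and not stacked, then put the lid back and press it down until it sits level and fully home in the box. Lay every sound pack flat on the low shelf so that they carry on the row begun by the pack already there: square to the shelf, in line with that pack, side by side with no more than about a centimetre between neighbours and no place left empty; leave the other things on the bench where they are.

Things in the scene. Friction and masses are not known exactly. Their poses are not given: they have to be found in the camera images.
- pack_1: Sound radio battery pack: a flat black plastic block 64 mm long (its x), 44 mm wide (y), 22 mm high (z) with a flat grey label on top, four small brass contacts at its +x end. Origin at the centre of its underside. About 110 g. It lies label-up on the bench (z = 0) at the start. Which way round its contacts point does not matter. None if it is not there in this run.
- pack_2: Sound radio battery pack: a flat black plastic block 64 mm long (its x), 44 mm wide (y), 22 mm high (z) with a flat grey label on top, four small brass contacts at its +x end. Origin at the centre of its underside. About 110 g. It lies label-up on the bench (z = 0) at the start. Which way round its contacts point does not matter. None if it is not there in this run.
- pack_3: Sound radio battery pack: a flat black plastic block 64 mm long (its x), 44 mm wide (y), 22 mm high (z) with a flat grey label on top, four small brass contacts at its +x end. Origin at the centre of its underside. About 110 g. It lies label-up on the bench (z = 0) at the start. Which way round its contacts point does not matter. None if it is not there in this run.
- pack_4: Sound radio battery pack: a flat black plastic block 64 mm long (its x), 44 mm wide (y), 22 mm high (z) with a flat grey label on top, four small brass contacts at its +x end. Origin at the centre of its underside. About 110 g. It lies label-up on the bench (z = 0) at the start. Which way round its contacts point does not matter. None if it is not there in this run.
- swollen_1: Swollen radio battery pack: same block (64 x 44 x 22 mm, x long, y wide) but its labelled top has domed up like a pillow to 34 mm high in the middle; underside and the upright end and side faces are still flat. Origin at the centre of its underside. About 110 g. Lies dome-up on the bench at the start. None if it is not there in this run.
- swollen_2: Swollen radio battery pack: same block (64 x 44 x 22 mm, x long, y wide) but its labelled top has domed up like a pillow to 34 mm high in the middle; underside and the upright end and side faces are still flat. Origin at the centre of its underside. About 110 g. Lies dome-up on the bench at the start. None if it is not there in this run.
- row_pack: A sound pack of the same kind that already lies on the shelf, near one end of it (left or right, differs from run to run), its long side (x) across the shelf, roughly along the shelf's x: the first of the row. Loose. Origin at the centre of its underside.
- shelf: Low drawer riser at the back of the bench, fixed, 110 mm deep (x), 380 mm wide (y), 55 mm high, turned by a few degrees at most; its flat wooden top is the battery shelf. Origin under its centre at bench height. A small round tin stands 150 to 160 mm from its middle on the end away from row_pack; between them is room for four more packs at gaps up to 10 mm.
- safety_box: Open-topped grey steel safety box fixed on the bench, 140 (x) x 150 (y) x 55 mm high, walls 4 mm, turned a few degrees. Origin under its centre at bench height. Inside 132 (x) x 142 (y) mm; along the two y walls run seat ledges 8 mm wide, tops 46 mm above the bench, none along the x walls. Two packs fit along y, long sides along x.
- box_floor (a point): Centre of the box's inner floor, 4 mm above the bench; axes as the box. There is clear bench to put the lid down on in front of the box (towards the robot) and, when the box stands near the robot, behind it.
- lid_seat (a point): Middle of the box's mouth, level with the seat ledges (46 mm up): the lid's underside centre comes here when home. The lid first rests 4 to 5 mm higher on four stiff rubber-faced friction catches at the corners of the ledges; pushing straight down on the middle of the handle with 13 to 20 N sinks them and they stay down; the lid's top is then level with the walls.
- box_lid: Press-in lid of the safety box, at first lying loose in its mouth on the catches, not pressed home: grey plate 126 (x) x 136 (y) x 8 mm, about 180 g, with a bridge handle: a bar 14 mm thick (x), 76 mm long (y), 22 to 38 mm above the plate's underside, on two posts 30 mm either side of the middle. Origin at the centre of its underside. It fits inside the box's walls with 3 mm to spare all round.
- tin: Small round metal tin, 36 mm across, 22 mm high, on the shelf. Leave alone.
- flux_jar: Small white jar with black lid, 34 mm across, 30 mm high, on the bench among the packs. Leave alone.
- open_phone: Opened phone, 150 x 72 x 8 mm, flat on the bench at the left. Leave alone.
- tape_roll: Roll of tape, 60 mm across, 18 mm high, lying at the left. Leave alone.
- tweezers: Steel tweezers lying at the right, 125 mm. Leave alone.
Not all that is in view belongs to the job. Leave any brown look-alike of the swollen_1 alone.

How it is judged (in metres and radians):
On the way, in this order (a step that is already met when the one before it is completed fails the run):
1. every swollen pack lies flat on the floor of the safety box (x of swollen_1 in the frame of safety_box between -0.05 and 0.05 m and y of swollen_1 in the frame of safety_box between -0.055 and 0.055 m and z of each of swollen_1, swollen_2 in the frame of box_floor below 0.008 m and angle between each of swollen_1, swollen_2's own z axis and vertical below 0.2 rad and x of swollen_2 in the frame of safety_box between -0.05 and 0.05 m and y of swollen_2 in the frame of safety_box between -0.055 and 0.055 m), for 0.2 s.
2. the lid is pressed home and level in the box (z of box_lid in the frame of lid_seat below 0.0018 m and angle between box_lid's own z axis and vertical below 0.025 rad and horizontal distance between box_lid and lid_seat below 0.008 m), for 0.2 s.
At the end, for the whole second after the job is handed in: Swollen packs flat on the box floor; lid within 8 mm of centre, 0.025 rad of level, 1.8 mm of its seat; sound packs flat on the shelf, row_pack too, within 0.17 rad of square and 22 mm of the shelf's middle line, each 58 mm or less (centres) from its next towards row_pack; at rest (all of step 1 and all of step 2 and z of pack_1 in the frame of shelf between 0.05 and 0.06 m and angle between each of pack_1, pack_2, pack_3, pack_4, row_pack's own z axis and vertical below 0.12 rad and angle between the x axis of each of pack_1, pack_2, pack_3, pack_4, row_pack and the x axis of shelf, either way round below 0.17 rad and x of pack_1 in the frame of shelf between -0.022 and 0.022 m and y of pack_1 in the frame of shelf between -0.172 and 0.172 m and linear speed of each of pack_1, pack_2, pack_3, pack_4, row_pack, box_lid below 0.02 m/s and z of pack_2 in the frame of shelf between 0.05 and 0.06 m and x of pack_2 in the frame of shelf between -0.022 and 0.022 m and y of pack_2 in the frame of shelf between -0.172 and 0.172 m and z of pack_3 in the frame of shelf between 0.05 and 0.06 m and x of pack_3 in the frame of shelf between -0.022 and 0.022 m and y of pack_3 in the frame of shelf between -0.172 and 0.172 m and z of pack_4 in the frame of shelf between 0.05 and 0.06 m and x of pack_4 in the frame of shelf between -0.022 and 0.022 m and y of pack_4 in the frame of shelf between -0.172 and 0.172 m and z of row_pack in the frame of shelf between 0.05 and 0.06 m and x of row_pack in the frame of shelf between -0.022 and 0.022 m and y of row_pack in the frame of shelf between -0.172 and 0.172 m and (horizontal distance between pack_1 and row_pack below 0.058 m or (horizontal distance between pack_1 and row_pack between 0.084 and 0.116 m and ((horizontal distance between pack_1 and pack_2 below 0.058 m and horizontal distance between pack_2 and row_pack below 0.058 m) or (horizontal distance between pack_1 and pack_3 below 0.058 m and horizontal distance between pack_3 and row_pack below 0.058 m) or (horizontal distance between pack_1 and pack_4 below 0.058 m and horizontal distance between pack_4 and row_pack below 0.058 m))) or (horizontal distance between pack_1 and row_pack between 0.126 and 0.174 m and ((horizontal distance between pack_1 and pack_2 below 0.058 m and horizontal distance between pack_2 and row_pack below 0.116 m) or (horizontal distance between pack_1 and pack_3 below 0.058 m and horizontal distance between pack_3 and row_pack below 0.116 m) or (horizontal distance between pack_1 and pack_4 below 0.058 m and horizontal distance between pack_4 and row_pack below 0.116 m))) or (horizontal distance between pack_1 and row_pack between 0.168 and 0.232 m and ((horizontal distance between pack_1 and pack_2 below 0.058 m and horizontal distance between pack_2 and row_pack below 0.174 m) or (horizontal distance between pack_1 and pack_3 below 0.058 m and horizontal distance between pack_3 and row_pack below 0.174 m) or (horizontal distance between pack_1 and pack_4 below 0.058 m and horizontal distance between pack_4 and row_pack below 0.174 m)))) and (horizontal distance between pack_2 and row_pack below 0.058 m or (horizontal distance between pack_2 and row_pack between 0.084 and 0.116 m and ((horizontal distance between pack_2 and pack_1 below 0.058 m and horizontal distance between pack_1 and row_pack below 0.058 m) or (horizontal distance between pack_2 and pack_3 below 0.058 m and horizontal distance between pack_3 and row_pack below 0.058 m) or (horizontal distance between pack_2 and pack_4 below 0.058 m and horizontal distance between pack_4 and row_pack below 0.058 m))) or (horizontal distance between pack_2 and row_pack between 0.126 and 0.174 m and ((horizontal distance between pack_2 and pack_1 below 0.058 m and horizontal distance between pack_1 and row_pack below 0.116 m) or (horizontal distance between pack_2 and pack_3 below 0.058 m and horizontal distance between pack_3 and row_pack below 0.116 m) or (horizontal distance between pack_2 and pack_4 below 0.058 m and horizontal distance between pack_4 and row_pack below 0.116 m))) or (horizontal distance between pack_2 and row_pack between 0.168 and 0.232 m and ((horizontal distance between pack_2 and pack_1 below 0.058 m and horizontal distance between pack_1 and row_pack below 0.174 m) or (horizontal distance between pack_2 and pack_3 below 0.058 m and horizontal distance between pack_3 and row_pack below 0.174 m) or (horizontal distance between pack_2 and pack_4 below 0.058 m and horizontal distance between pack_4 and row_pack below 0.174 m)))) and (horizontal distance between pack_3 and row_pack below 0.058 m or (horizontal distance between pack_3 and row_pack between 0.084 and 0.116 m and ((horizontal distance between pack_3 and pack_1 below 0.058 m and horizontal distance between pack_1 and row_pack below 0.058 m) or (horizontal distance between pack_3 and pack_2 below 0.058 m and horizontal distance between pack_2 and row_pack below 0.058 m) or (horizontal distance between pack_3 and pack_4 below 0.058 m and horizontal distance between pack_4 and row_pack below 0.058 m))) or (horizontal distance between pack_3 and row_pack between 0.126 and 0.174 m and ((horizontal distance between pack_3 and pack_1 below 0.058 m and horizontal distance between pack_1 and row_pack below 0.116 m) or (horizontal distance between pack_3 and pack_2 below 0.058 m and horizontal distance between pack_2 and row_pack below 0.116 m) or (horizontal distance between pack_3 and pack_4 below 0.058 m and horizontal distance between pack_4 and row_pack below 0.116 m))) or (horizontal distance between pack_3 and row_pack between 0.168 and 0.232 m and ((horizontal distance between pack_3 and pack_1 below 0.058 m and horizontal distance between pack_1 and row_pack below 0.174 m) or (horizontal distance between pack_3 and pack_2 below 0.058 m and horizontal distance between pack_2 and row_pack below 0.174 m) or (horizontal distance between pack_3 and pack_4 below 0.058 m and horizontal distance between pack_4 and row_pack below 0.174 m)))) and (horizontal distance between pack_4 and row_pack below 0.058 m or (horizontal distance between pack_4 and row_pack between 0.084 and 0.116 m and ((horizontal distance between pack_4 and pack_1 below 0.058 m and horizontal distance between pack_1 and row_pack below 0.058 m) or (horizontal distance between pack_4 and pack_2 below 0.058 m and horizontal distance between pack_2 and row_pack below 0.058 m) or (horizontal distance between pack_4 and pack_3 below 0.058 m and horizontal distance between pack_3 and row_pack below 0.058 m))) or (horizontal distance between pack_4 and row_pack between 0.126 and 0.174 m and ((horizontal distance between pack_4 and pack_1 below 0.058 m and horizontal distance between pack_1 and row_pack below 0.116 m) or (horizontal distance between pack_4 and pack_2 below 0.058 m and horizontal distance between pack_2 and row_pack below 0.116 m) or (horizontal distance between pack_4 and pack_3 below 0.058 m and horizontal distance between pack_3 and row_pack below 0.116 m))) or (horizontal distance between pack_4 and row_pack between 0.168 and 0.232 m and ((horizontal distance between pack_4 and pack_1 below 0.058 m and horizontal distance between pack_1 and row_pack below 0.174 m) or (horizontal distance between pack_4 and pack_2 below 0.058 m and horizontal distance between pack_2 and row_pack below 0.174 m) or (horizontal distance between pack_4 and pack_3 below 0.058 m and horizontal distance between pack_3 and row_pack below 0.174 m))))); the robot touches nothing.
It fails at once if one of the other things is shoved more than 5 cm away (distance of any of tin, flux_jar, open_phone, tape_roll, tweezers from where it was at the start of the episode above 0.05 m).
Of pack_1, pack_2, pack_3, pack_4 only 2 to 4 are there at a start; the rules pass over those that are not, and their reading is None.
Of swollen_1, swollen_2 only 1 to 2 are there at a start; the rules pass over those that are not, and their reading is None.
At some moment in a run one of pack_1, pack_2, pack_3, pack_4, swollen_1, swollen_2 may be knocked a few centimetres aside while the robot is not near it.
It also fails if it takes over 210 s, if anything falls off the work surface, if the arm or the gripper's body presses on something with over 40 N, if the wrist force passes 120 N, or if a joint passes its speed limit or range.

ROBOT

A 6-joint arm with a two-finger parallel gripper is mounted at the origin on the work surface. World frame = base frame: x ahead of the robot, y to its left, z up, the work surface at z = 0. Lengths are in m, angles in degrees, forces in N, time in s.
With the tool pointing down it reaches from about 0.4 to 0.825 m from the base axis. Payload 7 kg.
Tool frame: the origin (TCP) lies midway between the tips of the shut fingers; the grasp point (between the pads) lies 19 mm behind it (r.grip_depth is the distance from the TCP to the grasp point, in m); z points along the fingers, y is the line along which they close (so a half turn about z gives the same grasp; the last joint's range is limited). The gripper opens to 88 mm and grips with 3 to 60 N. Pads are 19 mm wide; open, the fingers measure 130 mm over their backs; the gripper's body (78 mm by 193 mm) begins 47 mm behind the grasp point.
Start: joints at [-58.608, 20.546, 0.682, 0, -70.136, -16.507], TCP at [0.173, -0.652, 0.227] pointing down, gripper open.
Joint ranges: [-176.03, 176.03], [-82.01, 121.73], [-58.28, 71.71], [-173.87, 95.51], [-174.79, -0.11], [-173.66, 173.66]. Speed limits (degrees/s): [136.94, 136.94, 172.46, 180, 180, 180].

INTERFACE

Orientations are given as [roll, pitch, yaw] about the fixed x, y, z axes, in that order (R = Rz(yaw) Ry(pitch) Rx(roll)).
In Python, from plant import r, capture, close_job, search_frame, outline_of gives the robot as it stands.
- The arm moves only by the shell command python3 -m creep 'ROWS' [FORCE]. ROWS is JSON, a list of rows, each a list of 7 numbers: the finger opening in mm, from 0 to 87.6, then the shift along the world's x, y, z in units of 25 mm (1.0 is 25 mm), then the turn, a rotation vector about the world's x, y, z in degrees. In form: [[hand, x, y, z, ax, ay, az], ...]. A call has 1 to 8 rows; each row shifts and turns the commanded pose from where the row before left it; what a row does not reach is not made up. A row lasts 1/12 s, in which the tool goes at most 41.7 mm and 7.16 degrees, less where a joint would pass 70% of its speed; a pose out of reach is approached as far as the arm can. A call is refused whole if a number of a shift passes 1 or a number of a turn 7.16, either way. A call with a gripper value outside its range is refused whole. The fingers move at their own pace and stop on an object; FORCE is the grip in N (left out, the last holds). Time passes only in rows, so rows that do not move let the fingers close. It gives the time, the measured TCP pose, the force, the opening and the grip force at its end, in the units of the state.
- r.get_state(): the state, without advancing time (a new reading comes with each control period).
- capture(name): name is "side" or "top" or "wrist"; returns a dict with "frame" (384x512x3 uint8, red, green, blue), "K" (3x3 intrinsics, pixels), "origin" and "rotation" of the camera in the world. Camera axes: x right, y down, z forward; pixel columns grow to the right and rows downward; lengths in m; the calibration is good to about 2 mm. A picture is of the moment at which its call begins. There is no depth.
- close_job(): hands the job in; it is judged then, once.
Trained networks look in a picture, given as the dict that the camera call returned (one of the last four; its "shot" number tells which), for a name from the list of things; names that differ only in an ending like _2 or _b are one class to them, and where a whole thing is asked for, a point or a joint stands for the part that bears it (a point fixed in the world has none). Each returns a list of dicts, best first, with "conf" (0 to 1); they miss things now and then, are a little off and sometimes report something else, mostly with a low value. They report only what shows in the picture. A call takes as long as a camera call. They do not tell look-alikes from the thing itself.
- search_frame(picture, target): "bbox" ([left, top, right, bottom] in pixels, round what is visible of it).
- outline_of(picture, target): "region" (384x512 bool, what is visible of it) and "bbox" ([left, top, right, bottom] in pixels, round what is visible of it).
The state is a dict: "time_s": time; "joints": joint angles; "qd": joint speeds; "joint_torque": joint torques, N m; "tcp_pos": TCP position; "eef_rot": TCP orientation; "contact_force": force on the tool from outside, world axes, zero at the start; "moment": the same for the moment, N m; "gripper_width": finger opening in m; "gripper_force": force on a finger pad.
Only numpy, scipy, OpenCV 4.12 (cv2) and the standard library are available. Lean on these libraries where they do the work, as an engineer would, in place of code of your own. Each camera call takes 0.05 s, during which the arm holds its last target. There are 200 camera calls.

## Working session

There is one attempt and no reset: what is moved stays moved. The work goes in short steps, Python scripts to look and compute and a shell command to move; the robot and the scene stay as the last step left them, time stands still between calls to the robot, and variables do not carry over. Pictures are saved under pics/ and viewed, at most 14 in all, crops included, and the job is handed in when it is done.

```bash
ls; mkdir -p pics; cat > h.py <<'E'
import numpy as np, cv2
from plant import r, capture, close_job, search_frame, outline_of
def save(c,n): cv2.imwrite('pics/'+n+'.png', cv2.cvtColor(c['frame'],cv2.COLOR_RGB2BGR))
def ray(c,uv):
    uv=np.atleast_2d(np.float64(uv)); K=np.array(c['K']); d=np.c_[uv,np.ones(len(uv))]@np.linalg.inv(K).T
    return np.array(c['origin']), d@np.array(c['rotation']).T
def toz(c,uv,z):
    o,d=ray(c,uv); return (o+d*((z-o[2])/d[:,2])[:,None])[:,:2]
def proj(c,P):
    p=(np.atleast_2d(P)-np.array(c['origin']))@np.array(c['rotation']); p=p@np.array(c['K']).T; return p[:,:2]/p[:,2:]
E
python3 - <<'E'
from h import *
for n in ['top','side']:
    c=capture(n); save(c,n+'0'); print(n,np.round(c['origin'],3),np.round(c['rotation'],2).tolist(),c['K'][0][0])
    for t in ['pack_1','swollen_1','row_pack','shelf','safety_box','box_lid','tin','flux_jar','open_phone','tape_roll','tweezers']:
        for o in search_frame(c,t): print(t,np.round(o['bbox']),round(o['conf'],2))
E
```

```text
pics
top [0.203 0.043 1.396] [-170.1, 0.32, -90.81] 458.2956179939162
pack_1 [188. 160. 210. 181.] 0.63
pack_1 [296. 184. 317. 210.] 0.59
pack_1 [275. 154. 288. 180.] 0.5
swollen_1 [168. 265. 186. 288.] 0.87
swollen_1 [254. 181. 270. 209.] 0.86
swollen_1 [215. 201. 237. 227.] 0.83
swollen_1 [102. 121. 121. 145.] 0.79
swollen_1 [170. 178. 192. 204.] 0.64
row_pack [307. 103. 323. 124.] 0.75
shelf [200.  96. 327. 138.] 0.59
shelf [274. 155. 291. 180.] 0.3
safety_box [334. 122. 395. 177.] 0.59
safety_box [145. 125. 166. 148.] 0.34
box_lid [342. 130. 394. 172.] 0.57
box_lid [254. 183. 269. 206.] 0.16
flux_jar [239. 160. 248. 171.] 0.54
open_phone [101. 175. 152. 201.] 0.68
tape_roll [148. 127. 166. 150.] 0.54
tweezers [404. 176. 439. 192.] 0.6
side [0.296 0.803 0.9  ] [-136.94, -0.74, -169.27] 391.2692115086893
pack_1 [258. 165. 282. 185.] 0.78
pack_1 [203. 243. 232. 267.] 0.73
pack_1 [221. 177. 244. 196.] 0.59
swollen_1 [112. 335. 150. 356.] 0.83
swollen_1 [250. 197. 271. 215.] 0.77
swollen_1 [222. 265. 253. 291.] 0.65
swollen_1 [259. 227. 286. 249.] 0.58
row_pack [188. 139. 208. 155.] 0.75
shelf [134. 145. 214. 244.] 0.75
safety_box [219. 112. 260. 150.] 0.83
safety_box [201. 244. 231. 268.] 0.29
box_lid [218. 214. 226. 222.] 0.75
box_lid [218. 109. 259. 139.] 0.58
box_lid [217. 108. 260. 156.] 0.45
tin [153. 207. 170. 221.] 0.43
flux_jar [223. 214. 228. 221.] 0.52
open_phone [190. 309. 234. 376.] 0.7
tape_roll [222. 264. 250. 287.] 0.63
tape_roll [148. 281. 174. 307.] 0.6
tweezers [219. 209. 227. 220.] 0.28
```

```bash
python3 - <<'E'
s=open('h.py').read()
s=s.replace("import numpy as np, cv2","import numpy as np, cv2\nfrom scipy.spatial.transform import Rotation as Ro\ndef RM(c): return Ro.from_euler('xyz',c['rotation'],degrees=True).as_matrix()")
s=s.replace("np.array(c['rotation'])","RM(c)")
open('h.py','w').write(s)
import cv2
a=cv2.imread('pics/top0.png')[85:310,70:460]; cv2.imwrite('pics/top0c.png',cv2.resize(a,(780,450),interpolation=cv2.INTER_CUBIC))
E
python3 - <<'E'
from h import *
c=capture('top')
for uv in [(199,170),(306,197),(281,167),(177,276),(262,195),(226,214),(111,133),(181,191),(365,150)]: print(uv,np.round(toz(c,uv,.022),3))
print(r.get_state()['eef_rot'], np.round(proj(c,[.173,-.652,.227])))
E
```

```text
(199, 170) [[0.508 0.237]]
(306, 197) [[ 0.419 -0.089]]
(281, 167) [[ 0.513 -0.015]]
(177, 276) [[0.189 0.299]]
(262, 195) [[0.427 0.044]]
(226, 214) [[0.371 0.154]]
(111, 133) [[0.63  0.512]]
(181, 191) [[0.443 0.291]]
(365, 150) [[ 0.563 -0.275]]
[ 1.79996263e+02 -1.20379238e-03 -1.65117101e+02] [[542. 278.]]
```

View pics/top0c.png

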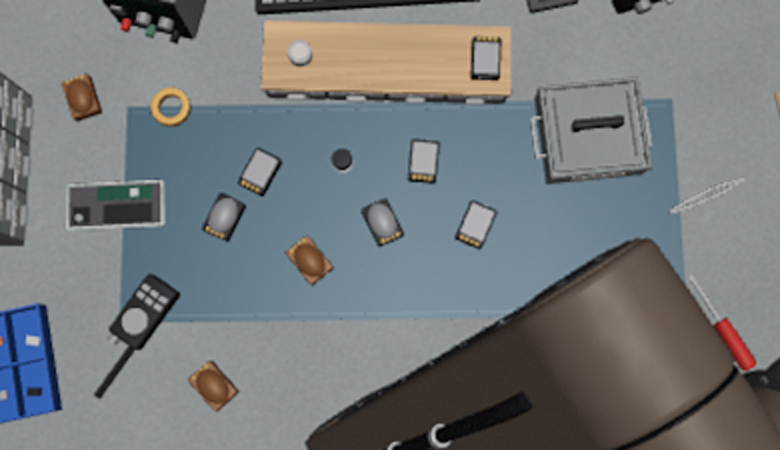

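View pics/side0.png

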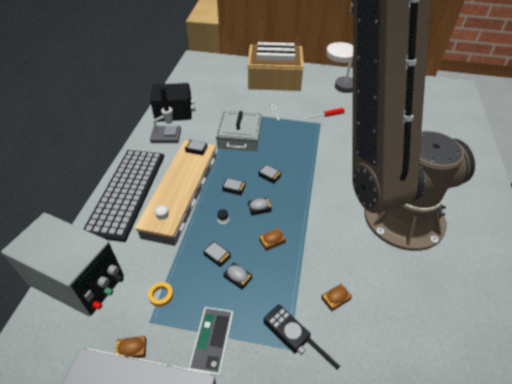

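The top and side views show three sound packs, two grey domed packs, and three brown look-alikes. The box with its lid is at the right, near (0.56, -0.28). row_pack is at the right end of the shelf and the tin at the left end. I'm going to hover near the box.

```bash
python3 -m creep '[[87,0.7,1,0.2,0,0,4.7],[87,0.7,1,0.2,0,0,4.7],[87,0.7,1,0.2,0,0,4.7],[87,0.7,1,0.2,0,0,4.7],[87,0.7,1,0.2,0,0,4.7],[87,0.7,1,0.2,0,0,4.7],[87,0.7,1,0.2,0,0,4.7],[87,0.7,1,0.2,0,0,4.7]]'
python3 -m creep '[[87,0.7,1,0.2,0,0,4.7],[87,0.7,1,0.2,0,0,4.7],[87,0.7,1,0.2,0,0,4.7],[87,0.7,1,0.2,0,0,4.7],[87,0.7,1,0.2,0,0,4.7],[87,0.7,1,0.2,0,0,4.7],[87,0.7,1,0.2,0,0,4.7],[87,0.7,1,0.2,0,0,4.7]]'
python3 - <<'E'
from h import *
print(r.get_state()['joints'])
c=capture('wrist');save(c,'w1');print(c['origin'],c['rotation'])
t=capture('top');save(t,'t1')
for n in ['pack_1','swollen_1','safety_box','box_lid']:
  for o in search_frame(c,n): print(n,np.round(o['bbox']),round(o['conf'],2))
E
```

```text
time_s: 1.92
tcp_pos: [0.314, -0.4511, 0.267]
eef_rot: [-180.0, 0.0, -127.3]
contact_force: [-0.1, -0.2, -0.1]
gripper_width: 0.0871
gripper_force: 0.0
time_s: 2.58
tcp_pos: [0.454, -0.2509, 0.3072]
eef_rot: [-180.0, -0.0, -89.7]
contact_force: [0.1, -0.2, 0.1]
gripper_width: 0.0866
gripper_force: 0.0
[-7.22887889e+00  3.08290708e+00 -1.11902487e+01  8.45915075e-04
 -7.56807638e+01  7.55183783e+00]
[ 0.45422414 -0.32217479  0.46490631] [ 1.64650413e+02  3.73404359e-02 -1.79763917e+02]
pack_1 [203. 267. 240. 298.] 0.7
pack_1 [258. 228. 295. 248.] 0.57
pack_1 [138. 104. 236. 197.] 0.46
swollen_1 [238.   0. 271.  74.] 0.24
safety_box [130.  90. 241. 204.] 0.58
box_lid [139. 103. 236. 198.] 0.84
```

View pics/w1.png

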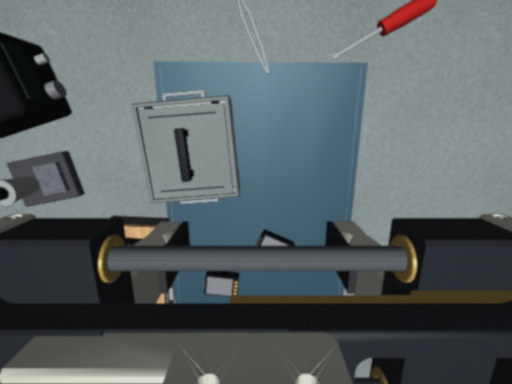

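Wrist view: the lid is at about pixel (187,150), with the dark handle along world y from (180,128) to (187,180). Two sound packs show at about (275,238) and (221,283). Next I'll write a silhouette fitter that uses the networks' outlines.

```bash
cat >> h.py <<'E'
from scipy.optimize import minimize
DIM={'pack':(.064,.044,.022),'swollen':(.064,.044,.028),'box':(.140,.150,.055),'lid':(.126,.136,.008),'handle':(.014,.076,.016)}
def corners(p,dim):
    x,y,z,a=p; l,w,h=dim; R=Ro.from_euler('z',a).as_matrix()
    q=np.array([[sx*l/2,sy*w/2,sz*h] for sx in(-1,1) for sy in(-1,1) for sz in(0,1)]); return q@R.T+[x,y,z]
def fit(views,dim,z,guess=None,freez=False):
    """views: [(cam,region)]; fits x,y,yaw(,z of underside) of a box to the silhouettes"""
    S=4; prep=[]
    for c,m in views:
        v,u=np.nonzero(m); x0,y0=u.min()-12,v.min()-12; w,h=u.max()-x0+12,v.max()-y0+12
        mm=np.zeros((h,w),np.uint8); mm[v-y0,u-x0]=255
        M=np.float32([[S,0,S/2-.5],[0,S,S/2-.5]])
        prep.append((c,np.float32(cv2.warpAffine(mm,M,(w*S,h*S)))/255,(x0,y0)))
    def cost(p):
        q=[p[0],p[1],p[3] if freez else z,p[2]]; s=0
        for c,m,o in prep:
            hull=cv2.convexHull(np.float32((proj(c,corners(q,dim))-o+.5)*S-.5))
            k=np.zeros(m.shape,np.uint8); cv2.fillConvexPoly(k,np.int32(np.round(hull*16)),1,shift=4)
            s+=np.abs(k-m).sum()/m.sum()
        return s/len(prep)
    if guess is None:
        c,m=views[0]; v,u=np.nonzero(m); g=toz(c,[[u.mean(),v.mean()]],z+dim[2]/2)[0]
    else: g=guess[:2]
    best=None
    for a in ([guess[2]] if guess is not None and len(guess)>2 else np.arange(0,np.pi,np.pi/8)):
        x0=[g[0],g[1],a]+([z] if freez else []); n=len(x0)
        sx=np.array([x0]+[np.array(x0)+d for d in np.diag([.012,.012,.25,.015][:n])])
        b=minimize(cost,x0,method='Nelder-Mead',options=dict(initial_simplex=sx,xatol=1e-4,fatol=1e-4))
        if best is None or b.fun<best.fun: best=b
    p=best.x.copy(); p[2]=(p[2]+np.pi/2)%np.pi-np.pi/2
    return p,best.fun
def show(n,p,e): print(n,'xy',np.round(p[:2],4),'yaw',round(np.degrees(p[2]),1),*(['z',round(p[3],4)] if len(p)>3 else []),'err',round(e,3))
E
python3 - <<'E'
from h import *
w=capture('wrist');t=capture('top');s=capture('side')
for n,cl,d,z in [('pack_1','pack',DIM['pack'],0),('swollen_1','swollen',DIM['swollen'],0),('row_pack','row',DIM['pack'],.055)]:
    o=[q for q in outline_of(t,n) if q['conf']>.4]
    so=[q for q in outline_of(s,n) if q['conf']>.3]
    for q in o:
        p,e=fit([(t,q['region'])],d,z); show(n+' top',p,e)
        # match in side
        P=proj(s,[p[0],p[1],z+.011])[0]
        for k in so:
            b=k['bbox']
            if b[0]<P[0]<b[2] and b[1]<P[1]<b[3]:
                p2,e2=fit([(t,q['region']),(s,k['region'])],d,z,p,True); show('   both',p2,e2); break
for n,d,z in [('safety_box',DIM['box'],0),('box_lid',DIM['lid'],.05)]:
    V=[]
    for nm,c in [('w',w),('t',t),('s',s)]:
        o=outline_of(c,n)
        if o:
            p,e=fit([(c,o[0]['region'])],d,z); show(n+' '+nm+' %.2f'%o[0]['conf'],p,e)
# handle by darkness in wrist
g=cv2.cvtColor(w['frame'],cv2.COLOR_RGB2GRAY); m=np.zeros(g.shape,bool); m[118:190,165:205]=g[118:190,165:205]<60
n,l,st,_=cv2.connectedComponentsWithStats(np.uint8(m)); k=1+st[1:,4].argmax(); print(st[k])
p,e=fit([(w,l==k)],DIM['handle'],.072,freez=False); show('handle',p,e)
g=cv2.cvtColor(t['frame'],cv2.COLOR_RGB2GRAY)
print(r.get_state()['tcp_pos'])
E
```

```text
pack_1 top xy [0.5083 0.2369] yaw -27.5 err 0.11
   both xy [0.5096 0.2369] yaw -28.3 z -0.003 err 0.17
pack_1 top xy [ 0.5225 -0.0119] yaw -7.0 err 0.35
   both xy [ 0.5226 -0.0116] yaw -6.3 z 0.0019 err 0.231
pack_1 top xy [0.428  0.0489] yaw 26.1 err 0.096
swollen_1 top xy [0.4378 0.2909] yaw -24.8 err 0.121
   both xy [0.4402 0.2921] yaw -25.3 z -0.0087 err 0.174
swollen_1 top xy [0.4271 0.0491] yaw 23.3 err 0.147
   both xy [0.4279 0.0485] yaw 23.1 z -0.0042 err 0.156
swollen_1 top xy [0.6308 0.5163] yaw 20.7 err 0.158
   both xy [0.6344 0.5183] yaw 20.2 z -0.0065 err 0.22
swollen_1 top xy [0.1853 0.3028] yaw 43.3 err 0.094
   both xy [0.1854 0.3034] yaw 43.4 z -0.0029 err 0.189
safety_box w 0.58 xy [ 0.3759 -0.2603] yaw -82.5 err 1.0
safety_box t 0.69 xy [ 0.4982 -0.1322] yaw -84.9 err 1.0
safety_box s 0.83 xy [ 0.5378 -0.1302] yaw 11.1 err 1.093
box_lid w 0.80 xy [ 0.5596 -0.2729] yaw 4.5 err 0.027
box_lid t 0.58 xy [ 0.5572 -0.235 ] yaw 4.6 err 0.966
box_lid s 0.70 xy [ 0.5625 -0.2726] yaw 5.3 err 0.079
[174 130  19  53 545]
handle xy [ 0.5587 -0.272 ] yaw 4.4 err 0.318
[ 0.45339431 -0.25232798  0.30657535]
```

```bash
python3 -m creep '[[60,0.53,-0.1,-0.5,0,0,0.55],[60,0.53,-0.1,-0.5,0,0,0.55],[60,0.53,-0.1,-0.5,0,0,0.55],[60,0.53,-0.1,-0.5,0,0,0.55],[60,0.53,-0.1,-0.5,0,0,0.55],[60,0.53,-0.1,-0.5,0,0,0.55],[60,0.53,-0.1,-0.5,0,0,0.55],[60,0.53,-0.1,-0.5,0,0,0.55]]'
python3 - <<'E'
from h import *
w=capture('wrist');s=capture('side');save(w,'w2')
a=outline_of(w,'box_lid');b=outline_of(s,'box_lid')
V=[]
for c,o in ((w,a),(s,b)):
  for q in o[:3]: print(q['conf'],q['bbox'])
  if o: V.append((c,o[0]['region'])); show('1',*fit(V[-1:],DIM['lid'],.0505,[.56,-.273,.08]))
show('2',*fit(V,DIM['lid'],.0505,[.56,-.273,.08],True))
print(r.get_state()['tcp_pos'],r.get_state()['eef_rot'])
E
```

```text
time_s: 4.3
tcp_pos: [0.5601, -0.2724, 0.2058]
eef_rot: [180.0, -0.0, -85.5]
contact_force: [0.7, 0.2, 0.3]
gripper_width: 0.06
gripper_force: 0.0
0.59 [200.5, 124.2, 316.1, 236.1]
0.25 [195.0, 96.1, 322.9, 242.8]
1 xy [ 0.5601 -0.2721] yaw 4.4 err 0.033
0.68 [218.5, 110.3, 258.5, 139.2]
1 xy [ 0.5617 -0.2748] yaw 4.8 err 0.085
2 xy [ 0.5607 -0.2725] yaw 4.4 z 0.0507 err 0.063
[ 0.55919069 -0.27231099  0.20597725] [ 1.79911461e+02  1.15127421e-02 -8.55214520e+01]
```

View pics/w2.png

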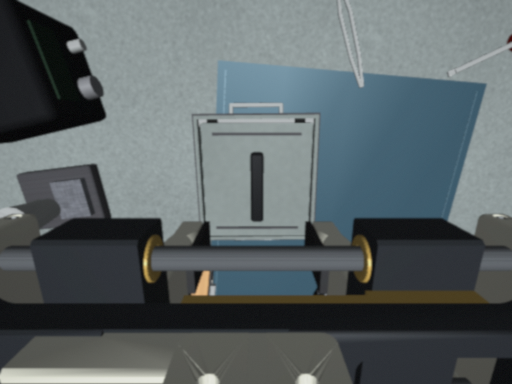

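Lid centred under the fingers at about (257,185); it measures z 0.0507, centre (0.5605, -0.2725). Going down to grip it.

```bash
python3 -m creep '[[60,0,0,-0.8,0,0,0],[60,0,0,-0.8,0,0,0],[60,0,0,-0.8,0,0,0],[60,0,0,-0.8,0,0,0],[60,0,0,-0.8,0,0,0],[60,0,0,-0.8,0,0,0],[60,0,0,-0.4,0,0,0],[60,0,0,-0.4,0,0,0]]' 30
python3 -m creep '[[0,0,0,0,0,0,0],[0,0,0,0,0,0,0],[0,0,0,0,0,0,0],[0,0,0,0,0,0,0],[0,0,0,0,0,0,0],[0,0,0,0,0,0,0],[0,0,0,0,0,0,0],[0,0,0,0,0,0,0]]' 30
python3 -m creep '[[0,0,0,0,0,0,0],[0,0,0,0.2,0,0,0],[0,0,0,0.4,0,0,0],[0,0,0,0.6,0,0,0],[0,0,0,0.6,0,0,0],[0,0,0,0.6,0,0,0],[0,0,0,0.4,0,0,0],[0,0,0,0.4,0,0,0]]'
```

```text
time_s: 5.17
tcp_pos: [0.5593, -0.2724, 0.0667]
eef_rot: [-180.0, -0.0, -85.5]
contact_force: [0.8, 0.4, 0.1]
gripper_width: 0.06
gripper_force: 0.0
time_s: 5.83
tcp_pos: [0.5596, -0.2724, 0.0669]
eef_rot: [-180.0, -0.0, -85.5]
contact_force: [-0.6, -0.1, 2.3]
gripper_width: 0.014
gripper_force: 30.0
time_s: 6.5
tcp_pos: [0.5594, -0.2723, 0.1479]
eef_rot: [-180.0, -0.0, -85.5]
contact_force: [-0.7, 0.1, -1.9]
gripper_width: 0.0139
gripper_force: 30.0
```

```bash
python3 -m creep '[[0,-0.75,0.09,0,0,0,0],[0,-0.75,0.09,0,0,0,0],[0,-0.75,0.09,0,0,0,0],[0,-0.75,0.09,0,0,0,0],[0,-0.75,0.09,0,0,0,0],[0,-0.75,0.09,0,0,0,0],[0,-0.75,0.09,0,0,0,0],[0,-0.75,0.09,0,0,0,0]]'
python3 -m creep '[[0,0,0,-0.8,0,0,0],[0,0,0,-0.8,0,0,0],[0,0,0,-0.8,0,0,0],[0,0,0,-0.8,0,0,0],[0,0,0,-0.8,0,0,0],[0,0,0,-0.7,0,0,0],[0,0,0,-0.3,0,0,0],[0,0,0,-0.2,0,0,0]]'
python3 -m creep '[[0,0,0,0,0,0,0],[0,0,0,0,0,0,0],[50,0,0,0,0,0,0],[50,0,0,0,0,0,0],[50,0,0,0,0,0,0],[50,0,0,0,0,0,0],[50,0,0,0.2,0,0,0],[50,0,0,0.5,0,0,0]]'
```

```text
time_s: 7.17
tcp_pos: [0.4082, -0.2541, 0.1467]
eef_rot: [180.0, 0.0, -85.5]
contact_force: [0.2, 0.2, -1.9]
gripper_width: 0.0137
gripper_force: 30.0
time_s: 7.83
tcp_pos: [0.4085, -0.2543, 0.0161]
eef_rot: [179.8, 0.0, -85.5]
contact_force: [-14.3, 5.7, 46.8]
gripper_width: 0.0138
gripper_force: 30.0
time_s: 8.5
tcp_pos: [0.4083, -0.2541, 0.0334]
eef_rot: [179.9, 0.0, -85.5]
contact_force: [0.0, -0.4, -0.0]
gripper_width: 0.0468
gripper_force: 0.0
```

```bash
python3 -m creep '[[80,0,0,0.8,0,0,0],[80,0,0,0.8,0,0,0],[80,0,0.9,0.9,0,0,2.3],[80,0,0.9,0.9,0,0,2.3],[80,0,0.9,0.9,0,0,2.3],[80,0,0.9,0.9,0,0,2.3],[80,0,0.9,0.8,0,0,2.3],[80,0,0.9,0.6,0,0,2.3]]'
python3 -m creep '[[87,0.1,0.9,0,0,0,2.3],[87,0.1,0.9,0,0,0,2.3],[87,0.1,0.9,0,0,0,0],[87,0.1,0.9,0,0,0,0],[87,0.1,0.9,0,0,0,0],[87,0.1,0.9,0,0,0,0],[87,0.1,0.6,0,0,0,0]]'
python3 - <<'E'
from h import *
t=capture('top');s=capture('side');w=capture('wrist');save(w,'w3');save(t,'t3')
for nm,c in (('t',t),('s',s),('w',w)):
  for n in ('swollen_1','box_lid'):
    for q in outline_of(c,n):
      if q['conf']>.4: show(nm+n,*fit([(c,q['region'])],DIM['swollen' if n[0]=='s' else 'lid'],0))
st=r.get_state();print(st['tcp_pos'],st['eef_rot'])
E
```

```text
time_s: 9.17
tcp_pos: [0.4096, -0.1184, 0.2015]
eef_rot: [-179.9, -0.0, -71.6]
contact_force: [1.5, -0.4, -0.1]
gripper_width: 0.08
gripper_force: 0.0
time_s: 9.75
tcp_pos: [0.4268, 0.0322, 0.1997]
eef_rot: [-179.9, 0.0, -67.1]
contact_force: [0.4, -0.5, 0.0]
gripper_width: 0.0871
gripper_force: 0.0
tswollen_1 xy [0.1832 0.3149] yaw 1.1 err 1.537
tswollen_1 xy [0.3681 0.157 ] yaw 37.4 err 0.185
tswollen_1 xy [0.6313 0.5168] yaw 23.7 err 0.199
tswollen_1 xy [0.4249 0.0593] yaw -0.6 err 1.853
tbox_lid xy [ 0.4098 -0.2546] yaw 4.3 err 0.038
sswollen_1 xy [0.4308 0.0519] yaw 24.0 err 0.234
sswollen_1 xy [0.3721 0.1626] yaw 37.6 err 0.166
sswollen_1 xy [0.6324 0.514 ] yaw -5.6 err 0.371
sswollen_1 xy [0.1865 0.3043] yaw 46.7 err 0.198
sswollen_1 xy [0.4401 0.294 ] yaw -27.4 err 0.132
sbox_lid xy [ 0.4109 -0.2539] yaw 4.3 err 0.833
wswollen_1 xy [0.4266 0.0482] yaw 24.1 err 0.159
wswollen_1 xy [0.3834 0.149 ] yaw -57.4 err 0.91
wbox_lid xy [ 0.2228 -0.1711] yaw -51.1 err 1.0
[0.42673749 0.03002393 0.19914256] [-1.79998695e+02 -4.81370000e-04 -6.71732026e+01]
```

View pics/w3.png

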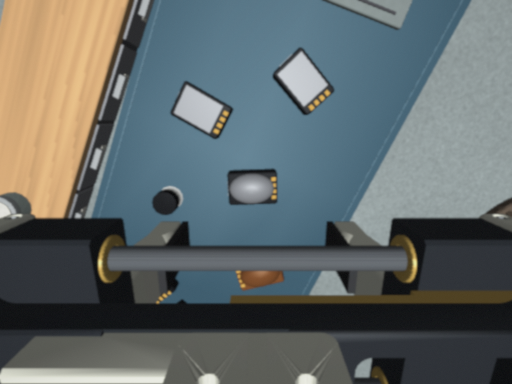

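Wrist view: the domed pack is at (252,187), square to the fingers. Sound packs show at (201,110) and (303,80), the jar at (167,200), and a brown look-alike at (260,277). Grasping the domed pack.

```bash
python3 -m creep '[[87,0,0.18,-0.9,0,0,0.2],[87,0,0.18,-0.9,0,0,0.2],[87,0,0.18,-0.9,0,0,0.2],[87,0,0.18,-0.9,0,0,0.1],[87,0,0,-0.9,0,0,0],[87,0,0,-0.9,0,0,0],[87,0,0,-0.9,0,0,0],[87,0,0,-0.9,0,0,0]]'
python3 -m creep '[[87,0,0,-0.3,0,0,0],[87,0,0,-0.2,0,0,0],[50,0,0,0,0,0,0],[50,0,0,0,0,0,0],[50,0,0,0,0,0,0],[50,0,0,0,0,0,0],[50,0,0,0,0,0,0],[50,0,0,0,0,0,0]]' 25
python3 -m creep '[[50,0,0,0.4,0,0,0],[50,0,0,0.8,0,0,0],[50,0,0,0.8,0,0,0],[50,0,0,0.8,0,0,0],[50,0,0,0.8,0,0,0],[50,0,0,0.8,0,0,0],[50,0,0,0.6,0,0,0]]'
```

```text
time_s: 10.87
tcp_pos: [0.427, 0.0482, 0.0183]
eef_rot: [-180.0, 0.0, -66.5]
contact_force: [0.7, 0.2, 0.8]
gripper_width: 0.0874
gripper_force: 0.0
time_s: 11.53
tcp_pos: [0.4275, 0.049, 0.0075]
eef_rot: [-179.9, 0.0, -66.4]
contact_force: [-2.1, -0.2, 7.6]
gripper_width: 0.0637
gripper_force: 24.9
time_s: 12.12
tcp_pos: [0.4271, 0.0488, 0.1335]
eef_rot: [-179.9, 0.0, -66.4]
contact_force: [0.4, 0.3, -1.1]
gripper_width: 0.0637
gripper_force: 24.9
```

```bash
python3 -m creep '[[50,0.4,-0.9,0.3,0,0,-1.6],[50,0.4,-0.9,0.3,0,0,-1.6],[50,0.4,-0.9,0.3,0,0,-1.6],[50,0.4,-0.9,0.3,0,0,-1.6],[50,0.4,-0.9,0.2,0,0,-1.6],[50,0.4,-0.9,0.2,0,0,-1.6],[50,0.4,-0.9,0.2,0,0,-1.6],[50,0.4,-0.9,0,0,0,-1.6]]'
python3 -m creep '[[50,0.4,-0.9,0,0,0,-1.6],[50,0.4,-0.9,0,0,0,-1.6],[50,0.4,-0.9,0,0,0,-1.6],[50,0.4,-0.9,0,0,0,-1.6]]'
python3 - <<'E'
from h import *
w=capture('wrist');save(w,'w4')
st=r.get_state();print(st['tcp_pos'],st['eef_rot'])
for q in outline_of(w,'safety_box')[:3]:
  print(q['conf'],q['bbox'],q['region'].sum()); show('box',*fit([(w,q['region'])],DIM['box'],0,[.56,-.273,.077]))
E
```

```text
time_s: 12.78
tcp_pos: [0.5075, -0.1325, 0.1779]
eef_rot: [-179.9, -0.0, -79.3]
contact_force: [-0.6, 0.3, -0.9]
gripper_width: 0.0637
gripper_force: 24.9
time_s: 13.12
tcp_pos: [0.5469, -0.2224, 0.1767]
eef_rot: [-180.0, 0.0, -85.7]
contact_force: [0.8, 1.8, -0.6]
gripper_width: 0.0639
gripper_force: 24.9
[ 0.5485842  -0.2254488   0.17640498] [-1.79994637e+02 -6.96133025e-02 -8.58519138e+01]
0.83 [170.0, 48.5, 321.1, 208.9] 20633
box xy [ 0.5603 -0.2751] yaw 5.1 err 0.068
```

View pics/w4.png

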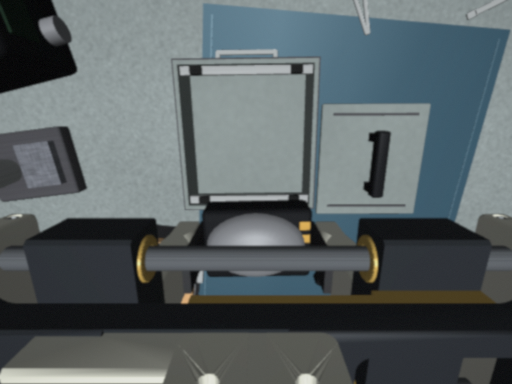

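The open box is in view. The seat ledges run along its two y ends (rows 70 and 200), the floor is clear, and the lid lies at (375,158) on the mat. Lowering the first pack into the +y half.

```bash
python3 -m creep '[[50,0.14,-0.27,-0.6,0,0,0.2],[50,0.14,-0.27,-0.8,0,0,0.2],[50,0.13,-0.26,-0.9,0,0,0],[50,0,0,-0.9,0,0,0],[50,0,0,-0.9,0,0,0],[50,0,0,-0.9,0,0,0],[50,0,0,-0.8,0,0,0],[50,0,0,-0.5,0,0,0]]'
python3 -m creep '[[50,0,0,-0.2,0,0,0],[50,0,0,-0.1,0,0,0],[50,0,0,0,0,0,0]]'
```

```text
time_s: 13.88
tcp_pos: [0.5555, -0.2406, 0.017]
eef_rot: [179.9, 0.1, -85.2]
contact_force: [0.2, -0.4, 0.1]
gripper_width: 0.0638
gripper_force: 24.9
time_s: 14.13
tcp_pos: [0.5566, -0.2409, 0.0121]
eef_rot: [180.0, 0.0, -85.2]
contact_force: [-0.0, 0.3, -0.6]
gripper_width: 0.0638
gripper_force: 24.9
```

```bash
python3 -m creep '[[50,0,-0.1,-0.04,0,0,0],[50,0,0,-0.04,0,0,0],[50,0,0,0,0,0,0]]'
python3 -m creep '[[74,0,0,0,0,0,0],[74,0,0,0,0,0,0],[74,0,0,0,0,0,0],[74,0,0,0.3,0,0,0],[74,0,0,0.8,0,0,0],[74,0,0,0.9,0,0,0],[74,0,0,0.9,0,0,0],[74,0,0,0.9,0,0,0]]'
```

```text
time_s: 14.38
tcp_pos: [0.5579, -0.2439, 0.0115]
eef_rot: [-179.9, -0.0, -85.2]
contact_force: [-2.7, 3.2, 10.4]
gripper_width: 0.0638
gripper_force: 24.9
time_s: 15.05
tcp_pos: [0.557, -0.2439, 0.106]
eef_rot: [180.0, -0.0, -85.2]
contact_force: [-0.4, -0.0, 0.2]
gripper_width: 0.0742
gripper_force: 0.0
```

```bash
python3 -m creep '[[80,-0.2,0.87,0.5,0,0,-1.3],[87,-0.2,0.87,0.5,0,0,-1.3],[87,-0.2,0.87,0.5,0,0,-1.3],[87,-0.2,0.87,0.5,0,0,-1.3],[87,-0.2,0.87,0.5,0,0,-1.3],[87,-0.2,0.87,0.5,0,0,-1.3],[87,-0.2,0.87,0.5,0,0,-1.3],[87,-0.2,0.87,0.5,0,0,-1.3]]'
python3 -m creep '[[87,-0.2,0.87,0,0,0,-1.3],[87,-0.2,0.87,0,0,0,-1.3],[87,-0.2,0.87,0,0,0,-1.3],[87,-0.2,0.87,0,0,0,-1.3],[87,-0.2,0.87,0,0,0,-1.3],[87,-0.2,0.87,0,0,0,-1.3],[87,-0.2,0.87,0,0,0,-1.3],[87,-0.2,0.87,0,0,0,-1.3]]'
python3 -m creep '[[87,-0.2,0.87,0,0,0,-1.3],[87,-0.2,0.87,0,0,0,-1.3],[87,-0.2,0.87,0,0,0,-1.3],[87,-0.2,0.87,0,0,0,-1.3],[87,-0.2,0.87,0,0,0,-1.3],[87,-0.2,0.87,0,0,0,-1.3],[87,-0.2,0.87,0,0,0,-1.3]]'
python3 - <<'E'
from h import *
w=capture('wrist');s=capture('side');save(w,'w5')
for nm,c in (('w',w),('s',s)):
  for q in outline_of(c,'swollen_1'):
    if q['conf']>.3: print(q['bbox'],end=' ');show(nm,*fit([(c,q['region'])],DIM['swollen'],0))
for q in outline_of(w,'pack_1'): print('pack',q['conf'],q['bbox'])
st=r.get_state();print(st['tcp_pos'],st['eef_rot'])
E
```

```text
time_s: 15.72
tcp_pos: [0.5167, -0.069, 0.2058]
eef_rot: [-180.0, 0.0, -95.7]
contact_force: [0.4, 0.9, -0.3]
gripper_width: 0.087
gripper_force: 0.0
time_s: 16.38
tcp_pos: [0.4768, 0.1051, 0.2053]
eef_rot: [-180.0, 0.0, -106.1]
contact_force: [1.1, -0.0, -0.9]
gripper_width: 0.087
gripper_force: 0.0
time_s: 16.97
tcp_pos: [0.4418, 0.2574, 0.2052]
eef_rot: [-180.0, 0.0, -115.2]
contact_force: [0.1, -0.0, 0.1]
gripper_width: 0.0873
gripper_force: 0.0
[424.9, 87.5, 491.0, 151.8] w xy [0.1877 0.3022] yaw 46.4 err 0.157
[249.6, 43.2, 306.6, 108.4] w xy [0.3704 0.1612] yaw 36.4 err 0.084
[245.1, 176.9, 295.2, 212.7] w xy [0.4391 0.2902] yaw -28.2 err 0.15
[321.4, 283.5, 349.0, 309.3] s xy [0.1867 0.304 ] yaw 47.8 err 0.283
[114.1, 333.2, 147.8, 354.6] s xy [0.6338 0.5126] yaw 2.0 err 0.344
[223.1, 263.7, 252.3, 292.0] s xy [0.4396 0.2947] yaw -29.5 err 0.168
[258.8, 230.2, 287.6, 248.1] s xy [0.3727 0.164 ] yaw 26.2 err 0.293
pack 0.82 [61.8, 0.0, 125.3, 22.1]
pack 0.62 [181.0, 163.4, 230.7, 199.7]
[0.44198137 0.25621157 0.2047828 ] [ 1.79999766e+02 -4.09927439e-03 -1.15070570e+02]
```

View pics/w5.png

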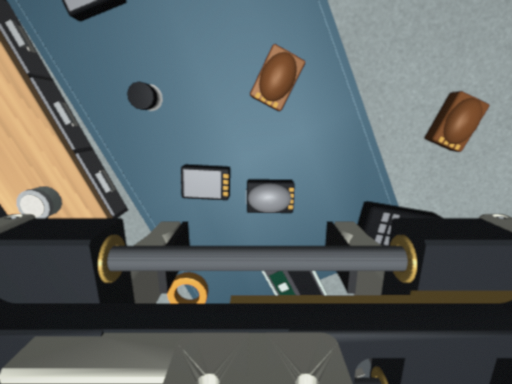

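Wrist view: the domed pack is at (270,196) and a sound pack at (206,182). Only 23 mm separates their ends, which is too tight for a finger. So I'll take the domed pack across its width, set it 30 mm further away, and regrasp it lengthwise.

```bash
python3 -m creep '[[80,0,0.17,-0.4,0,0,7],[80,0,0.17,-0.4,0,0,7],[80,0,0.17,-0.4,0,0,7],[80,0,0.17,-0.4,0,0,7],[80,0,0.17,-0.4,0,0,7],[80,-0.05,0.17,-0.4,0,0,7],[80,-0.05,0.17,-0.4,0,0,7],[80,-0.05,0.17,-0.4,0,0,7]]'
python3 -m creep '[[80,0,0,-0.4,0,0,7],[80,0,0,-0.4,0,0,7],[80,0,0,-0.4,0,0,7],[80,0,0,-0.6,0,0,7],[80,0,0,-0.8,0,0,3],[80,0,0,-0.8,0,0,0],[80,0,0,-0.7,0,0,0],[80,0,0,-0.3,0,0,0]]'
python3 -m creep '[[80,0,0,-0.1,0,0,0],[80,0,0,0,0,0,0]]'
```

```text
time_s: 17.88
tcp_pos: [0.4386, 0.2896, 0.1244]
eef_rot: [-180.0, -0.0, -58.8]
contact_force: [0.9, 0.0, 0.3]
gripper_width: 0.0801
gripper_force: 0.0
time_s: 18.55
tcp_pos: [0.4379, 0.2885, 0.0127]
eef_rot: [179.8, 0.0, -28.2]
contact_force: [0.5, 0.0, 0.4]
gripper_width: 0.0804
gripper_force: 0.0
time_s: 18.72
tcp_pos: [0.4386, 0.2898, 0.012]
eef_rot: [180.0, -0.0, -28.1]
contact_force: [-0.4, 0.9, -0.8]
gripper_width: 0.0801
gripper_force: 0.0
```

```bash
python3 -m creep '[[30,0,0,-0.15,0,0,0],[30,0,0,0,0,0,0],[30,0,0,0,0,0,0],[30,0,0,0,0,0,0],[30,0,0,0,0,0,0],[30,0,0,0,0,0,0],[30,0,0,0.3,0,0,0],[30,0,0,0.3,0,0,0]]'
python3 -m creep '[[30,-0.3,0.15,0,0,0,0],[30,-0.3,0.15,0,0,0,0],[30,-0.3,0.15,0,0,0,0],[30,-0.2,0.11,0,0,0,0],[30,0,0,-0.25,0,0,0],[30,0,0,-0.2,0,0,0],[30,0,0,-0.1,0,0,0],[30,0,0,0,0,0,0]]'
python3 -m creep '[[80,0,0,0,0,0,0],[80,0,0,0,0,0,0],[80,0,0,0,0,0,0],[80,0,0,0,0,0,0],[80,0,0,0.5,0,0,0],[80,0,0,0.6,0,0,0],[80,0,0,0.6,0,0,-7],[80,0,0,0,0,0,-7]]'
```

```text
time_s: 19.38
tcp_pos: [0.4381, 0.2901, 0.0236]
eef_rot: [179.9, 0.0, -28.1]
contact_force: [-0.4, -0.1, -1.2]
gripper_width: 0.044
gripper_force: 24.8
time_s: 20.05
tcp_pos: [0.4107, 0.3041, 0.0089]
eef_rot: [179.9, 0.0, -28.1]
contact_force: [-0.4, -1.5, -1.2]
gripper_width: 0.0437
gripper_force: 24.8
time_s: 20.72
tcp_pos: [0.4121, 0.3058, 0.0547]
eef_rot: [-179.8, 0.0, -42.4]
contact_force: [0.6, 0.2, -0.1]
gripper_width: 0.0795
gripper_force: 0.0
```

```bash
python3 -m creep '[[85,0,0,0,0,0,-7],[85,0,0,0,0,0,-7],[85,0,0,0,0,0,-7],[85,0,0,0,0,0,-7],[85,0,0,0,0,0,-7],[85,0,0,0,0,0,-7],[85,0,0,0,0,0,-7],[85,0,0,0,0,0,-7]]'
python3 -m creep '[[85,0,0,0,0,0,-7],[85,0,0,0,0,0,-7],[85,0,0,0,0,0,-5.5],[85,0,0,0,0,0,0]]'
python3 - <<'E'
from h import *
w=capture('wrist')
for nm,c in (('w',w),('s',capture('side'))):
  for q in outline_of(c,'swollen_1'):
    if q['conf']>.3: print(q['bbox'],end=' ');show(nm,*fit([(c,q['region'])],DIM['swollen'],0))
st=r.get_state();print(st['tcp_pos'],st['eef_rot'])
E
```

```text
time_s: 21.38
tcp_pos: [0.4109, 0.3043, 0.0521]
eef_rot: [-180.0, 0.0, -98.5]
contact_force: [-0.2, -0.2, -0.0]
gripper_width: 0.0851
gripper_force: 0.0
time_s: 21.72
tcp_pos: [0.4109, 0.3043, 0.0521]
eef_rot: [180.0, 0.0, -117.9]
contact_force: [-0.1, 0.5, -0.1]
gripper_width: 0.085
gripper_force: 0.0
[215.4, 180.6, 302.4, 241.6] w xy [0.4101 0.3039] yaw -27.9 err 0.148
[486.0, 53.8, 511.1, 108.7] w xy [0.2444 0.3499] yaw -25.5 err 1.0
[156.0, 0.0, 247.9, 59.1] w xy [0.3693 0.1593] yaw 40.4 err 0.362
[233.8, 268.2, 259.0, 297.4] s xy [0.4149 0.3118] yaw -48.8 err 0.334
[114.1, 332.5, 147.6, 358.0] s xy [0.6327 0.5138] yaw 2.5 err 0.322
[259.7, 228.2, 289.5, 250.4] s xy [0.3711 0.1634] yaw 38.0 err 0.185
[322.6, 282.1, 349.9, 310.0] s xy [0.1865 0.305 ] yaw 45.8 err 0.149
[0.41089841 0.30443116 0.05209057] [-1.79999497e+02  5.25320297e-03 -1.17446727e+02]
```

Aligned. Down, grip, lift.

```bash
python3 -m creep '[[85,0,0,-0.6,0,0,0],[85,0,0,-0.7,0,0,0],[85,0,0,-0.35,0,0,0],[85,0,0,-0.15,0,0,0],[85,0,0,0,0,0,0]]'
python3 -m creep '[[50,0,0,0,0,0,0],[50,0,0,0,0,0,0],[50,0,0,0,0,0,0],[50,0,0,0,0,0,0],[50,0,0,0,0,0,0],[50,0,0,0.4,0,0,0],[50,0,0,0.8,0,0,0],[50,0,0,0.8,0,0,0]]'
```

```text
time_s: 22.33
tcp_pos: [0.4106, 0.3039, 0.0063]
eef_rot: [180.0, -0.1, -117.6]
contact_force: [0.4, -0.6, 0.5]
gripper_width: 0.0849
gripper_force: 0.0
time_s: 23.0
tcp_pos: [0.4104, 0.3037, 0.0576]
eef_rot: [180.0, -0.1, -117.6]
contact_force: [0.5, 1.3, -2.2]
gripper_width: 0.0641
gripper_force: 24.9
```

```bash
python3 -m creep '[[50,0.2,-0.85,0.7,0,0,1.2],[50,0.2,-0.85,0.7,0,0,1.2],[50,0.2,-0.85,0.7,0,0,1.2],[50,0.2,-0.85,0.7,0,0,1.2],[50,0.2,-0.85,0.7,0,0,1.2],[50,0.2,-0.85,0.6,0,0,1.2],[50,0.2,-0.85,0.6,0,0,1.2],[50,0.2,-0.85,0.6,0,0,1.2]]'
python3 -m creep '[[50,0.2,-0.85,0,0,0,1.2],[50,0.2,-0.85,0,0,0,1.2],[50,0.2,-0.85,0,0,0,1.2],[50,0.2,-0.85,0,0,0,1.2],[50,0.2,-0.85,0,0,0,1.2],[50,0.2,-0.85,0,0,0,1.2],[50,0.2,-0.85,0,0,0,1.2],[50,0.2,-0.85,0,0,0,1.2]]'
python3 -m creep '[[50,0.25,-0.85,0,0,0,1.2],[50,0.25,-0.85,0,0,0,1.2],[50,0.25,-0.85,0,0,0,1.2],[50,0.25,-0.85,0,0,0,1.2],[50,0.25,-0.85,0,0,0,1.2],[50,0.25,-0.85,0,0,0,1.2],[50,0.25,-0.85,0,0,0,1.2],[50,0.25,-0.85,0,0,0,1.2]]'
python3 -m creep '[[50,0.25,-0.85,0,0,0,1.2],[50,0.25,-0.85,0,0,0,1.2],[50,0.25,-0.85,0,0,0,1.2],[50,0.25,-0.85,0,0,0,0.3],[50,0,0,0,0,0,0]]'
```

```text
time_s: 23.67
tcp_pos: [0.4506, 0.1331, 0.1912]
eef_rot: [-180.0, 0.0, -107.9]
contact_force: [0.3, -0.6, -1.6]
gripper_width: 0.0641
gripper_force: 24.9
time_s: 24.33
tcp_pos: [0.4906, -0.0368, 0.1903]
eef_rot: [-180.0, 0.0, -98.4]
contact_force: [0.0, 0.9, -0.8]
gripper_width: 0.0637
gripper_force: 24.9
time_s: 25.0
tcp_pos: [0.5406, -0.2067, 0.1902]
eef_rot: [180.0, 0.0, -88.8]
contact_force: [0.2, 0.4, -0.2]
gripper_width: 0.0636
gripper_force: 24.9
time_s: 25.42
tcp_pos: [0.566, -0.2936, 0.1897]
eef_rot: [180.0, -0.0, -85.0]
contact_force: [0.8, 0.4, -0.6]
gripper_width: 0.0636
gripper_force: 24.9
```

```bash
python3 -m creep '[[50,-0.07,-0.21,-0.8,0,0,0],[50,-0.07,-0.21,-0.9,0,0,0],[50,0,0,-0.9,0,0,0],[50,0,0,-0.9,0,0,0],[50,0,0,-0.9,0,0,0],[50,0,0,-0.9,0,0,0],[50,0,0,-0.8,0,0,0],[50,0,0,-0.5,0,0,0]]'
python3 -m creep '[[50,0,0,-0.25,0,0,0],[50,0,0,-0.16,0,0,0],[50,0,0,-0.06,0,0,0],[50,0,0,-0.06,0,0,0],[50,0,0,0,0,0,0]]'
```

```text
time_s: 26.08
tcp_pos: [0.5609, -0.3003, 0.0228]
eef_rot: [179.9, 0.1, -84.9]
contact_force: [-0.9, -0.8, -1.9]
gripper_width: 0.0636
gripper_force: 24.9
time_s: 26.5
tcp_pos: [0.5629, -0.3011, 0.0121]
eef_rot: [-179.9, -0.0, -84.9]
contact_force: [0.5, 0.2, -1.1]
gripper_width: 0.0638
gripper_force: 24.9
```

```bash
python3 -m creep '[[50,0,-0.1,-0.05,0,0,0],[50,0,0,-0.05,0,0,0],[50,0,0,0,0,0,0]]'
python3 -m creep '[[74,0,0,0,0,0,0],[74,0,0,0,0,0,0],[74,0,0,0,0,0,0],[74,0,0,0.3,0,0,0],[74,0,0,0.8,0,0,0],[74,0,0,0.9,0,0,0],[74,0,0,0.9,0,0,0],[74,0,0,0.9,0,0,0]]'
python3 -m creep '[[60,-0.75,0.6,0.9,0,0,0],[60,-0.75,0.6,0.9,0,0,0],[60,-0.75,0.6,0.9,0,0,0],[60,-0.75,0.6,0.3,0,0,0],[60,-0.75,0.6,0,0,0,0],[60,-0.75,0.6,0,0,0,0],[60,-0.75,0.6,0,0,0,0],[60,-0.75,0.6,0,0,0,0]]'
python3 - <<'E'
from h import *
w=capture('wrist');t=capture('top');s=capture('side');save(w,'w6')
for nm,c in (('w',w),('t',t),('s',s)):
  for n,d,z in (('box_lid','lid',0),('safety_box','box',0),('swollen_1','swollen',.004)):
   for q in outline_of(c,n):
    if q['conf']>.4: print(q['bbox'],end=' ');show(nm+n,*fit([(c,q['region'])],DIM[d],z))
st=r.get_state();print(st['tcp_pos'],st['eef_rot'])
E
```

```text
time_s: 26.75
tcp_pos: [0.5633, -0.3037, 0.0116]
eef_rot: [-179.9, -0.1, -84.9]
contact_force: [-4.0, 5.3, 15.4]
gripper_width: 0.0637
gripper_force: 25.0
time_s: 27.42
tcp_pos: [0.5622, -0.3037, 0.1052]
eef_rot: [180.0, -0.0, -84.9]
contact_force: [0.4, -0.7, -0.3]
gripper_width: 0.0736
gripper_force: 0.0
time_s: 28.08
tcp_pos: [0.4114, -0.1831, 0.1793]
eef_rot: [-180.0, -0.0, -84.9]
contact_force: [0.7, 0.4, 1.3]
gripper_width: 0.0604
gripper_force: 0.0
[210.8, 57.4, 320.1, 176.8] wbox_lid xy [ 0.4092 -0.254 ] yaw 4.5 err 0.019
[27.2, 0.0, 201.3, 169.6] wbox_lid xy [ 0.5976 -0.2982] yaw -84.5 err 0.701
[26.0, 0.3, 200.2, 170.2] wsafety_box xy [ 0.5601 -0.272 ] yaw 5.0 err 0.304
[92.7, 31.7, 162.6, 82.4] wswollen_1 xy [ 0.5581 -0.3033] yaw 5.0 err 0.155
[104.1, 98.1, 166.2, 137.2] wswollen_1 xy [ 0.553  -0.2444] yaw 6.2 err 0.144
[336.5, 187.8, 384.4, 216.2] tbox_lid xy [ 0.4359 -0.4683] yaw -68.6 err 1.0
[336.3, 125.0, 370.6, 134.5] tsafety_box xy [ 0.7941 -0.0911] yaw 64.0 err 1.0
[212.5, 201.6, 236.9, 226.1] tswollen_1 xy [0.3686 0.16  ] yaw 36.5 err 0.111
[165.7, 266.3, 187.1, 289.0] tswollen_1 xy [0.1857 0.3011] yaw 44.4 err 0.133
[100.5, 123.9, 123.0, 144.4] tswollen_1 xy [0.6294 0.5146] yaw 21.3 err 0.204
[217.0, 109.9, 261.8, 153.6] sbox_lid xy [ 0.563  -0.2612] yaw -85.4 err 0.593
[259.9, 129.5, 300.9, 161.1] sbox_lid xy [ 0.4097 -0.2547] yaw 4.7 err 0.064
[216.7, 108.9, 260.9, 154.7] ssafety_box xy [ 0.5624 -0.2735] yaw 6.1 err 0.292
[322.4, 284.5, 350.7, 310.7] sswollen_1 xy [0.1868 0.3071] yaw 45.5 err 0.202
[257.1, 227.0, 288.7, 251.6] sswollen_1 xy [0.3712 0.1629] yaw 37.7 err 0.253
[112.8, 331.6, 145.8, 358.9] sswollen_1 xy [0.6311 0.5152] yaw 1.3 err 0.324
[230.8, 120.2, 251.5, 133.9] sswollen_1 xy [ 0.5636 -0.3094] yaw 7.0 err 0.273
[ 0.41255605 -0.18382473  0.17854079] [ 1.79959954e+02  7.02852201e-04 -8.49399893e+01]
```

View pics/w6.png

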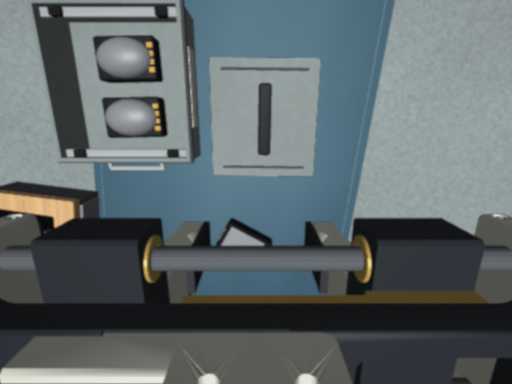

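Both domed packs lie flat and side by side in the box, at (127,58) and (134,117). The lid on the mat is at (265,115). Fetching the lid.

```bash
python3 -m creep '[[60,-0.12,-0.7,-0.6,0,0,-0.3],[60,0,-0.7,-0.8,0,0,-0.3],[60,0,-0.7,-0.9,0,0,0],[60,0,-0.72,-0.9,0,0,0],[60,0,0,-0.9,0,0,0],[60,0,0,-0.9,0,0,0],[60,0,0,-0.8,0,0,0],[60,0,0,-0.4,0,0,0]]'
python3 -m creep '[[60,0,0,-0.2,0,0,0],[60,0,0,-0.1,0,0,0],[60,0,0,0,0,0,0]]'
```

```text
time_s: 29.35
tcp_pos: [0.4079, -0.2542, 0.0212]
eef_rot: [179.8, 0.1, -85.6]
contact_force: [0.2, 0.5, -0.8]
gripper_width: 0.0601
gripper_force: 0.0
time_s: 29.6
tcp_pos: [0.4095, -0.2542, 0.0161]
eef_rot: [180.0, 0.0, -85.5]
contact_force: [0.6, -0.1, -0.2]
gripper_width: 0.0598
gripper_force: 0.0
```

```bash
python3 -m creep '[[0,0,0,0,0,0,0],[0,0,0,0,0,0,0],[0,0,0,0,0,0,0],[0,0,0,0,0,0,0],[0,0,0,0,0,0,0],[0,0,0,0,0,0,0],[0,0,0,0,0,0,0],[0,0,0,0.4,0,0,0]]' 30
python3 -m creep '[[0,0,0,0.7,0,0,0],[0,0,0,0.8,0,0,0],[0,0,0,0.8,0,0,0],[0,0,0,0.8,0,0,0],[0,0,0,0.8,0,0,0],[0,0,0,0.6,0,0,0],[0,0.4,-0.05,0,0,0,0],[0,0.6,-0.1,0,0,0,0]]'
python3 -m creep '[[0,0.8,-0.1,0,0,0,0],[0,0.8,-0.1,0,0,0,0],[0,0.8,-0.1,0,0,0,0],[0,0.8,-0.1,0,0,0,0],[0,0.8,-0.1,0,0,0,0],[0,0.6,-0.1,0,0,0,0],[0,0.4,0,0,0,0,0],[0,0,0,0,0,0,0]]'
```

```text
time_s: 30.27
tcp_pos: [0.4082, -0.2538, 0.0251]
eef_rot: [179.9, 0.1, -85.5]
contact_force: [0.9, -0.5, -2.0]
gripper_width: 0.0136
gripper_force: 30.0
time_s: 30.93
tcp_pos: [0.4343, -0.2577, 0.1395]
eef_rot: [-179.9, 0.0, -85.5]
contact_force: [0.0, 0.7, -1.4]
gripper_width: 0.0136
gripper_force: 30.0
time_s: 31.6
tcp_pos: [0.5608, -0.2727, 0.1371]
eef_rot: [179.9, 0.0, -85.5]
contact_force: [0.2, 0.7, -1.6]
gripper_width: 0.0135
gripper_force: 30.0
```

```bash
python3 -m creep '[[0,-0.04,-0.02,-0.5,0,0,0],[0,0,0,-0.6,0,0,0],[0,0,0,-0.6,0,0,0],[0,0,0,-0.5,0,0,0],[0,0,0,-0.3,0,0,0],[0,0,0,-0.1,0,0,0],[0,0,0,0,0,0,0]]'
python3 -m creep '[[0,0,0,-0.06,0,0,0],[0,0,0,-0.06,0,0,0],[0,0,0,-0.04,0,0,0],[0,0,0,0,0,0,0]]'
```

```text
time_s: 32.18
tcp_pos: [0.5577, -0.2731, 0.0743]
eef_rot: [179.9, 0.0, -85.5]
contact_force: [-1.7, 1.7, 4.8]
gripper_width: 0.0138
gripper_force: 30.0
time_s: 32.52
tcp_pos: [0.5586, -0.2733, 0.0722]
eef_rot: [-179.9, -0.1, -85.5]
contact_force: [-4.2, 5.2, 14.4]
gripper_width: 0.014
gripper_force: 30.0
```

```bash
python3 - <<'E'
from h import *
w=capture('wrist');s=capture('side');save(w,'w7')
st=r.get_state();print(st['tcp_pos'],st['contact_force'])
E
```

```text
[ 0.55859802 -0.27326812  0.07225775] [-3.35136715  3.69140156 14.50307431]
```

View pics/w7.png

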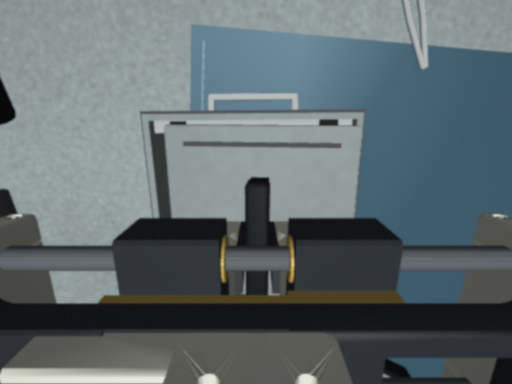

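Wrist view: the lid's left edge is near column 165 and the box's inner wall near 150. On the right the lid's edge meets the wall at about 360, so it seems to sit too far to -x. Zooming in.

```bash
python3 - <<'E'
import cv2
a=cv2.imread('pics/w7.png')[90:230,130:380]; cv2.imwrite('pics/w7c.png',cv2.resize(a,(750,420),interpolation=cv2.INTER_CUBIC))
from h import *
w=capture('wrist');print(w['origin'],w['rotation'])
for z in (.0505,.055,.059,.064):
  print(z,*[np.round(proj(w,corners([.5595,-.2725,z,.079],(l,m,0)))[[0,2,4,6]]).tolist() for l,m in((.126,.136),(.14,.15))])
E
```

```text
[ 0.56398408 -0.34418709  0.23003256] [ 1.64696151e+02  6.64101469e-02 -1.75545831e+02]
0.0505 [[352.0, 125.0], [336.0, 304.0], [159.0, 126.0], [176.0, 304.0]] [[364.0, 114.0], [345.0, 312.0], [147.0, 114.0], [168.0, 312.0]]
0.055 [[355.0, 126.0], [338.0, 308.0], [156.0, 126.0], [174.0, 308.0]] [[367.0, 114.0], [346.0, 316.0], [144.0, 114.0], [166.0, 316.0]]
0.059 [[357.0, 126.0], [340.0, 312.0], [154.0, 126.0], [172.0, 312.0]] [[370.0, 114.0], [348.0, 320.0], [141.0, 114.0], [164.0, 320.0]]
0.064 [[360.0, 126.0], [342.0, 316.0], [151.0, 126.0], [170.0, 317.0]] [[373.0, 114.0], [350.0, 324.0], [138.0, 114.0], [162.0, 324.0]]
```

View pics/w7c.png

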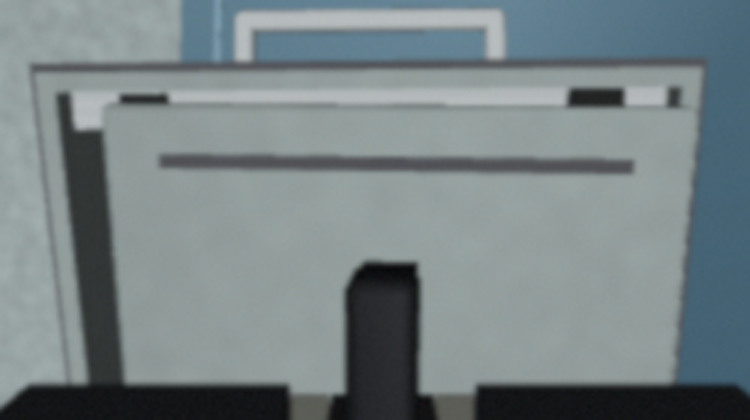

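The zoom confirms it. The lid is tilted: its -x edge rides on the wall and its +x edge has dropped. The plate centre is about 5 mm short in x, and the box centre is about (0.561, -0.2745). I'll ease it over to +x.

```bash
python3 -m creep '[[0,0,0,0.15,0,0,0],[0,0.1,-0.02,0.05,0,0,0],[0,0.12,-0.02,0,0,0,0],[0,0,0,0,0,0,0]]'
python3 - <<'E'
from h import *
import cv2
w=capture('wrist');save(w,'w8');st=r.get_state();print(st['tcp_pos'],st['contact_force'])
a=w['frame'][90:230,130:380,::-1]; cv2.imwrite('pics/w8c.png',cv2.resize(a,(750,420),interpolation=cv2.INTER_CUBIC))
E
```

```text
time_s: 33.0
tcp_pos: [0.5641, -0.2744, 0.0746]
eef_rot: [180.0, -0.0, -85.5]
contact_force: [-0.4, 0.1, -2.6]
gripper_width: 0.0136
gripper_force: 30.0
[ 0.56389956 -0.27435086  0.07436112] [ 0.40297338 -0.55884087 -1.68968666]
```

View pics/w8c.png

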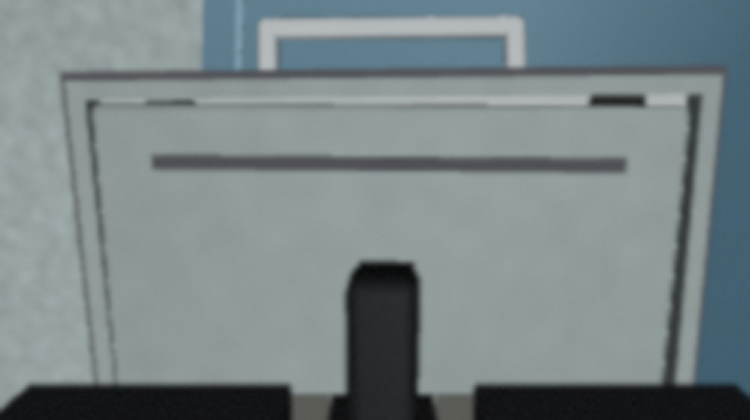

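The lid now sits inside the rim, with slack on all sides and a little more on the right. Lowering it and letting go.

```bash
python3 -m creep '[[0,-0.03,0,-0.08,0,0,0],[0,0,0,-0.08,0,0,0],[0,0,0,-0.06,0,0,0],[0,0,0,-0.06,0,0,0],[0,0,0,0,0,0,0]]'
```

```text
time_s: 33.47
tcp_pos: [0.5624, -0.2744, 0.0686]
eef_rot: [179.9, -0.0, -85.5]
contact_force: [-5.7, 1.9, 7.8]
gripper_width: 0.0139
gripper_force: 30.0
```

```bash
python3 -m creep '[[40,0,0,0,0,0,0],[40,0,0,0,0,0,0],[40,0,0,0,0,0,0],[40,0,0,0.4,0,0,0],[40,0,0,0.7,0,0,0],[40,0,0,0.8,0,0,0],[0,0,0,0.6,0,0,0],[0,0,0,0,0,0,0]]'
python3 - <<'E'
from h import *
w=capture('wrist');save(w,'w9');s=capture('side');st=r.get_state();print(st['tcp_pos'],st['contact_force'])
a=[q for q in outline_of(w,'box_lid')];b=outline_of(s,'box_lid')
for q in a: print(q['conf'],q['bbox'])
show('w',*fit([(w,a[0]['region'])],DIM['lid'],.0505,[.561,-.274,.08]))
for q in b: show('s',*fit([(s,q['region'])],DIM['lid'],.0505,[.561,-.274,.08]))
import cv2
cv2.imwrite('pics/w9c.png',cv2.resize(w['frame'][80:270,110:400,::-1],(754,494),interpolation=cv2.INTER_CUBIC))
E
```

```text
time_s: 34.13
tcp_pos: [0.5653, -0.2751, 0.1347]
eef_rot: [-179.7, -0.1, -85.5]
contact_force: [0.4, 1.2, 0.7]
gripper_width: 0.0322
gripper_force: 0.0
[ 0.56367129 -0.27440199  0.13154041] [-0.26110076 -0.50213727 -0.6410755 ]
0.84 [189.4, 125.6, 334.4, 245.5]
0.4 [178.9, 102.3, 347.3, 272.5]
w xy [ 0.5608 -0.2745] yaw 3.9 err 0.283
s xy [ 0.5631 -0.2727] yaw 4.1 err 0.124
s xy [ 0.561 -0.274] yaw 4.6 err 1.0
```

View pics/w9c.png

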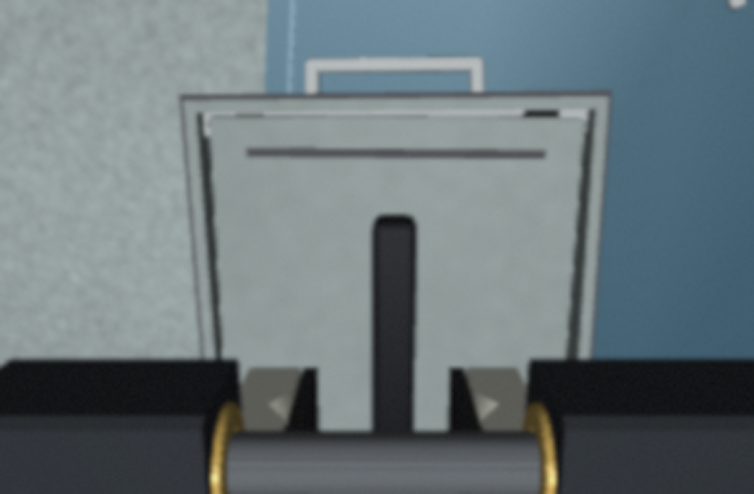

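The lid is in the mouth with gaps on all sides. Now pressing with closed fingers on the handle's middle.

```bash
python3 -m creep '[[0,-0.1,0,-0.3,0,0,0],[0,0,0,-0.4,0,0,0],[0,0,0,-0.4,0,0,0],[0,0,0,-0.3,0,0,0],[0,0,0,-0.1,0,0,0],[0,0,0,0,0,0,0]]'
python3 -m creep '[[0,0,0,-0.06,0,0,0],[0,0,0,-0.06,0,0,0],[0,0,0,-0.04,0,0,0],[0,0,0,0,0,0,0]]'
```

```text
time_s: 34.83
tcp_pos: [0.5599, -0.2742, 0.0912]
eef_rot: [179.9, 0.0, -85.5]
contact_force: [0.3, 1.4, 0.6]
gripper_width: 0.0007
gripper_force: 0.0
time_s: 35.17
tcp_pos: [0.5607, -0.2744, 0.0889]
eef_rot: [-180.0, -0.0, -85.5]
contact_force: [-0.1, 0.0, -0.4]
gripper_width: 0.0006
gripper_force: 0.0
```

```bash
for i in 1 2; do python3 -m creep '[[0,0,0,-0.05,0,0,0],[0,0,0,-0.05,0,0,0],[0,0,0,0,0,0,0]]' | sed -n '2p;4p'; done
```

```text
tcp_pos: [0.5605, -0.2743, 0.0862]
contact_force: [0.1, 0.2, 0.0]
tcp_pos: [0.5604, -0.2744, 0.0846]
contact_force: [-3.0, 1.8, 7.6]
```

```bash
for i in 1 2 3; do python3 -m creep '[[0,0,0,-0.04,0,0,0],[0,0,0,0,0,0,0],[0,0,0,0,0,0,0]]' | sed -n '2p;4p'; done
```

```text
tcp_pos: [0.5603, -0.2744, 0.0843]
contact_force: [-4.7, 2.9, 12.5]
tcp_pos: [0.5603, -0.2745, 0.0842]
contact_force: [-7.4, 4.3, 18.7]
tcp_pos: [0.5603, -0.2745, 0.0842]
contact_force: [-9.9, 6.8, 26.2]
```

Firm at z 0.0842, which matches the home height of 0.046 + 0.038, at 26 N. Backing off and verifying while moving toward the sound packs.

```bash
python3 -m creep '[[0,0,0,0.6,0,0,0],[0,0,0,0.8,0,0,0],[40,-0.3,0.8,0.8,0,0,0],[80,-0.3,0.8,0.8,0,0,0],[80,-0.3,0.8,0.8,0,0,0],[80,-0.3,0.8,0.4,0,0,0],[80,-0.3,0.8,0.4,0,0,0],[80,-0.3,0.4,0,0,0,0]]'
python3 - <<'E'
from h import *
w=capture('wrist');save(w,'w10');s=capture('side');t=capture('top');save(t,'t10');st=r.get_state();print(st['tcp_pos'],st['eef_rot'])
V=[]
for nm,c in (('w',w),('s',s),('t',t)):
  o=outline_of(c,'box_lid')
  if o and o[0]['conf']>.3:
    print(nm,o[0]['conf'],o[0]['bbox']); p,e=fit([(c,o[0]['region'])],DIM['lid'],.046,[.561,-.274,.08]); show(nm,p,e)
    if e<.2:V.append((c,o[0]['region']))
if len(V)>1: show('joint',*fit(V,DIM['lid'],.048,[.561,-.274,.08],True))
for nm,c in (('w',w),('t',t),('s',s)):
 for n,z in (('pack_1',0),('row_pack',.055)):
  for q in outline_of(c,n):
   if q['conf']>.4: show(nm+n,*fit([(c,q['region'])],DIM['pack'],z))
cv2.imwrite('pics/w10c.png',cv2.resize(w['frame'][0:240,60:400,::-1],(765,540),interpolation=cv2.INTER_CUBIC))
E
```

```text
time_s: 37.08
tcp_pos: [0.5164, -0.163, 0.1982]
eef_rot: [-179.8, -0.0, -85.5]
contact_force: [-0.0, 0.2, 0.8]
gripper_width: 0.0349
gripper_force: 0.0
[ 0.51529323 -0.1638484   0.19586444] [-1.79970326e+02  4.74072640e-03 -8.54310028e+01]
w 0.96 [158.9, 0.0, 286.2, 141.4]
w xy [ 0.5608 -0.2741] yaw 4.5 err 0.023
s 0.57 [220.6, 112.8, 259.1, 138.2]
s xy [ 0.5655 -0.2798] yaw 3.8 err 0.104
t 0.81 [359.4, 127.5, 393.2, 167.1]
t xy [ 0.5615 -0.2739] yaw 3.0 err 0.944
joint xy [ 0.562  -0.2744] yaw 4.4 z 0.0465 err 0.086
wpack_1 xy [ 0.5134 -0.0285] yaw 85.5 err 0.73
wpack_1 xy [ 0.5264 -0.0823] yaw -76.4 err 1.0
wrow_pack xy [ 0.6763 -0.1006] yaw 85.0 err 0.897
tpack_1 xy [0.5084 0.2373] yaw -29.2 err 0.15
spack_1 xy [0.5111 0.2368] yaw -28.7 err 0.087
spack_1 xy [ 0.5229 -0.0148] yaw -3.4 err 0.145
spack_1 xy [ 0.4232 -0.0932] yaw -25.2 err 0.195
srow_pack xy [ 0.6685 -0.1105] yaw 4.7 err 0.233
```

View pics/w10c.png

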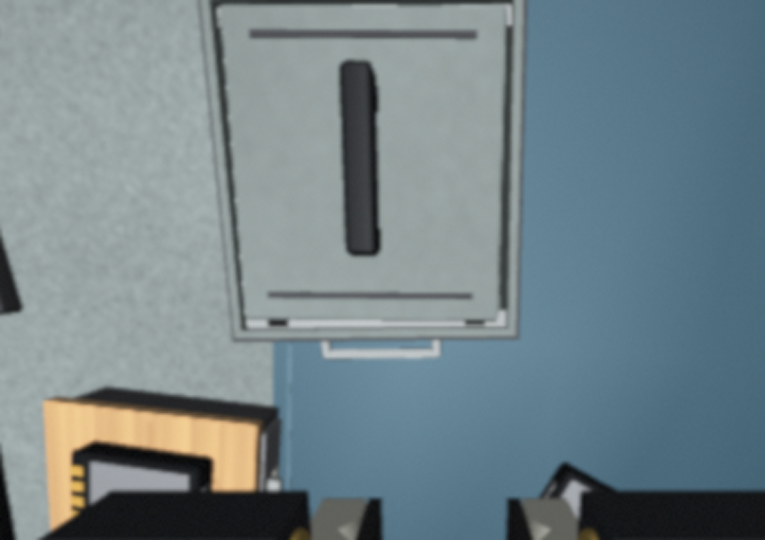

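The lid is level inside the rim, and two views put it at z 0.0465, so it is home. Now measuring the shelf row; row_pack is on the shelf at the lower left of this view.

```bash
python3 -m creep '[[87,0.4,0.85,0.4,0,0,-0.6],[87,0.4,0.85,0.4,0,0,-0.6],[87,0.4,0.85,0.4,0,0,-0.6],[87,0.4,0.85,0.4,0,0,-0.6],[87,0.4,0.85,0.4,0,0,-0.6],[87,0.4,0.85,0.4,0,0,-0.6],[87,0.4,0.85,0.2,0,0,-0.6],[87,0.4,0.85,0,0,0,0]]'
python3 -m creep '[[87,0.2,0.85,0,0,0,0],[87,0,0.85,0,0,0,0],[87,0,0,0,0,0,0]]'
cat > loc.py <<'E'
from h import *
import sys
D=dict(DIM,shelf=(.110,.380,.055))
st=r.get_state();print(np.round(st['tcp_pos'],4),np.round(st['eef_rot'],1))
for v in sys.argv[1].split(','):
  c=capture(v); save(c,'x_%s_%.1f'%(v,st['time_s']))
  for n,k,z in (('pack_1','pack',0),('row_pack','pack',.055),('shelf','shelf',0)):
    if len(sys.argv)>2 and n not in sys.argv[2]: continue
    for q in outline_of(c,n):
      if q['conf']>.35:
        m=q['region']; 
        if n=='shelf': print('shelf',np.round(q['bbox']),q['conf']); continue
        p,e=fit([(c,m)],D[k],z)
        if e<.3: print(np.round(q['conf'],2),end=' ');show(v+n,p,e)
E
python3 loc.py wrist,top,side
```

```text
time_s: 38.35
tcp_pos: [0.5967, 0.0067, 0.2623]
eef_rot: [-179.9, 0.0, -89.8]
contact_force: [0.9, -0.6, 0.3]
gripper_width: 0.0869
gripper_force: 0.0
time_s: 38.6
tcp_pos: [0.6011, 0.0509, 0.2602]
eef_rot: [180.0, 0.0, -89.6]
contact_force: [0.3, -0.9, 0.2]
gripper_width: 0.0867
gripper_force: 0.0
[0.6011 0.0509 0.2602] [180.    0.  -89.6]
0.8 wristpack_1 xy [ 0.5217 -0.016 ] yaw -6.3 err 0.049
0.77 wristpack_1 xy [ 0.4213 -0.0931] yaw -24.8 err 0.07
0.85 wristrow_pack xy [ 0.6664 -0.1104] yaw -4.4 err 0.059
shelf [156.   0. 252. 287.] 0.89
0.84 toppack_1 xy [ 0.5216 -0.0159] yaw -6.0 err 0.085
0.71 toppack_1 xy [ 0.4215 -0.093 ] yaw -22.2 err 0.105
0.56 toprow_pack xy [ 0.6677 -0.1107] yaw -2.4 err 0.097
shelf [202.  95. 326. 134.] 0.65
0.83 sidepack_1 xy [ 0.523  -0.0154] yaw -3.7 err 0.147
0.64 siderow_pack xy [ 0.6673 -0.1105] yaw -3.0 err 0.106
shelf [133. 140. 217. 245.] 0.66
```

```bash
python3 - <<'E'
from h import *
for v in ('top','wrist','side'):
  c=capture(v); f=np.int32(c['frame']); 
  o=outline_of(c,'shelf'); m=np.zeros(f.shape[:2],bool)
  if not o: continue
  b=np.int32(o[0]['bbox']); m[max(b[1]-4,0):b[3]+4,max(b[0]-4,0):b[2]+4]=1
  wood=(f[...,0]-f[...,2]>45)&(f[...,0]>120)&m
  wood=cv2.morphologyEx(np.uint8(wood),cv2.MORPH_OPEN,np.ones((3,3)))
  n,l,s,_=cv2.connectedComponentsWithStats(wood); k=1+s[1:,4].argmax()
  vv,uu=np.nonzero(l==k); P=np.float32(toz(c,np.c_[uu,vv],.055))
  (cx,cy),(a,bb),an=cv2.minAreaRect(P); print(v,s[k],np.round([cx,cy,a,bb,an],4))
  # front & back edges by line fit over y bins
  for nm,q in (('front',np.min),('back',np.max)):
    ys=np.arange(P[:,1].min()+.02,P[:,1].max()-.02,.008); pts=np.float32([[q(P[np.abs(P[:,1]-y)<.004,0]),y] for y in ys if (np.abs(P[:,1]-y)<.004).any()])
    L=cv2.fitLine(pts,cv2.DIST_HUBER,0,.001,.001).ravel(); L*=np.sign(L[1]); print(nm,'x at y=-.11,0,.1',np.round([L[2]+(y-L[3])*L[0]/L[1] for y in (-.11,0,.1)],4),'yaw',np.degrees(np.arctan2(-L[0],L[1])))
E
```

```text
top [ 273   97   52   36 1468] [ 6.69200e-01 -7.03000e-02  1.56600e-01  1.10800e-01  8.78352e+01]
front x at y=-.11,0,.1 [0.6132 0.619  0.6242] yaw -3.0061958
back x at y=-.11,0,.1 [0.7216 0.7234 0.725 ] yaw -0.9339849
wrist [  156     6    92   240 16873] [6.73700e-01 3.90000e-03 3.09100e-01 1.09500e-01 8.75536e+01]
front x at y=-.11,0,.1 [0.6146 0.6193 0.6236] yaw -2.4593844
back x at y=-.11,0,.1 [0.7237 0.7281 0.7321] yaw -2.285297
side [ 135  141   80   95 3091] [6.74700e-01 4.30000e-02 3.82200e-01 1.11300e-01 8.75387e+01]
front x at y=-.11,0,.1 [0.6141 0.6184 0.6224] yaw -2.2546358
back x at y=-.11,0,.1 [0.723  0.7278 0.7322] yaw -2.5119088
```

```bash
python3 -m creep '[[87,-0.5,-0.4,-0.8,0,0,-1],[87,-0.5,-0.4,-0.9,0,0,-1],[87,-0.5,-0.4,-0.9,0,0,-1],[87,-0.5,-0.4,-0.9,0,0,-1],[87,-0.5,-0.4,-0.9,0,0,-1],[87,-0.5,-0.4,-0.9,0,0,-0.9],[87,-0.18,-0.28,-0.9,0,0,0],[87,0,0,-0.9,0,0,0]]'
python3 -m creep '[[87,0,0,-0.9,0,0,0],[87,0,0,-0.9,0,0,0],[87,0,0,-0.6,0,0,0],[87,0,0,-0.4,0,0,0],[87,0,0,-0.2,0,0,0],[87,0,0,0,0,0,0]]'
```

```text
time_s: 40.17
tcp_pos: [0.5199, -0.0198, 0.0828]
eef_rot: [-180.0, 0.0, -95.7]
contact_force: [0.3, 0.7, 0.8]
gripper_width: 0.087
gripper_force: 0.0
time_s: 40.67
tcp_pos: [0.5208, -0.0189, 0.0076]
eef_rot: [179.9, -0.0, -95.6]
contact_force: [-0.3, -0.4, -0.0]
gripper_width: 0.0867
gripper_force: 0.0
```

```bash
python3 -m creep '[[87,0,0.1,0,0,0,0],[50,0,0,0,0,0,0],[50,0,0,0,0,0,0],[50,0,0,0,0,0,0],[50,0,0,0,0,0,0],[50,0,0,0,0,0,0],[50,0,0,0.3,0,0,0],[50,0,0,0.8,0,0,0]]' 25
python3 -m creep '[[50,0,0,0.9,0,0,0],[50,0,0,0.9,0,0,0],[50,0,0,0.9,0,0,0],[50,0,0,0.9,0,0,0],[50,0,0,0.4,0,0,0],[50,0,0,0,0,0,0]]'
```

```text
time_s: 41.33
tcp_pos: [0.519, -0.0169, 0.0342]
eef_rot: [179.7, -0.1, -95.7]
contact_force: [-0.1, 0.3, -1.4]
gripper_width: 0.0637
gripper_force: 25.0
time_s: 41.83
tcp_pos: [0.5225, -0.016, 0.1385]
eef_rot: [-179.7, 0.1, -95.6]
contact_force: [0.9, 0.1, -1.6]
gripper_width: 0.0638
gripper_force: 25.0
```

```bash
python3 -m creep '[[50,0.5,-0.22,0,0,0,0.4],[50,0.8,-0.22,0,0,0,0.4],[50,0.9,-0.22,0,0,0,0.4],[50,0.9,-0.22,0,0,0,0.4],[50,0.9,-0.22,0,0,0,0.4],[50,0.9,-0.22,0,0,0,0.4],[50,0.7,-0.22,0,0,0,0.4],[50,0.3,-0.22,0,0,0,0.4]]'
python3 -m creep '[[50,0,0,-0.5,0,0,0],[50,0,0,-0.7,0,0,0],[50,0,0,-0.7,0,0,0],[50,0,0,-0.6,0,0,0],[50,0,0,-0.3,0,0,0],[50,0,0,0,0,0,0]]'
```

```text
time_s: 42.5
tcp_pos: [0.6697, -0.0608, 0.1333]
eef_rot: [179.9, -0.0, -92.4]
contact_force: [0.6, 0.6, -0.6]
gripper_width: 0.0639
gripper_force: 25.0
time_s: 43.0
tcp_pos: [0.6664, -0.0604, 0.0638]
eef_rot: [179.8, -0.0, -92.4]
contact_force: [0.1, 0.2, -1.4]
gripper_width: 0.0638
gripper_force: 25.0
```

```bash
python3 -m creep '[[50,0,0,-0.04,0,0,0],[50,0,0,-0.02,0,0,0],[50,0,0,0,0,0,0]]'
python3 -m creep '[[80,0,0,0,0,0,0],[80,0,0,0,0,0,0],[80,0,0,0,0,0,0],[80,0,0,0.3,0,0,0],[80,0,0,0.8,0,0,0],[80,0,0,0.9,0,0,0],[80,0,0,0.9,0,0,0],[80,0,0,0.9,0,0,0]]'
```

```text
time_s: 43.25
tcp_pos: [0.6683, -0.0602, 0.0642]
eef_rot: [180.0, 0.0, -92.4]
contact_force: [0.5, -0.1, -1.0]
gripper_width: 0.0638
gripper_force: 25.0
time_s: 43.92
tcp_pos: [0.6686, -0.0604, 0.1611]
eef_rot: [-180.0, -0.0, -92.4]
contact_force: [0.0, 0.2, 0.1]
gripper_width: 0.0801
gripper_force: 0.0
```

```bash
python3 -m creep '[[87,-0.8,0,0.3,0,0,-1.8],[87,-0.8,0,0.3,0,0,-1.8],[87,-0.8,0,0.3,0,0,-1.8],[87,-0.8,0,0.3,0,0,-1.8],[87,-0.8,0,0.3,0,0,-1.8],[87,-0.8,0,0,0,0,-1.8],[87,-0.8,0,0,0,0,-1.8],[87,-0.8,0,0,0,0,-1.8]]'
python3 -m creep '[[87,-0.8,0,0,0,0,-1.8],[87,-0.8,0,0,0,0,-1.8],[87,-0.8,0,0,0,0,-1.8],[87,-0.8,0,0,0,0,-1.8],[87,0,0,0,0,0,-0.5],[87,0,0,0,0,0,0]]'
python3 loc.py wrist,top pack_1,row_pack
python3 - <<'E'
from h import *
c=capture('top')
for q in outline_of(c,'pack_1')+outline_of(c,'row_pack'):
  show('%.2f shelf-height'%q['conf'],*fit([(c,q['region'])],DIM['pack'],.055))
E
```

```text
time_s: 44.58
tcp_pos: [0.5078, -0.0604, 0.1978]
eef_rot: [-179.9, 0.0, -106.9]
contact_force: [-0.5, -0.2, 0.5]
gripper_width: 0.0868
gripper_force: 0.0
time_s: 45.08
tcp_pos: [0.4284, -0.0603, 0.198]
eef_rot: [-179.9, 0.1, -114.5]
contact_force: [-0.8, -0.3, 0.8]
gripper_width: 0.0871
gripper_force: 0.0
[ 0.4284 -0.0603  0.198 ] [-1.799e+02  1.000e-01 -1.145e+02]
0.82 wristpack_1 xy [ 0.4209 -0.0943] yaw -24.7 err 0.044
0.54 toppack_1 xy [ 0.6886 -0.0629] yaw -2.2 err 0.181
0.65 toprow_pack xy [ 0.6686 -0.0587] yaw -4.5 err 0.21
0.74 shelf-height xy [ 0.6668 -0.0583] yaw -8.4 err 0.185
0.58 shelf-height xy [ 0.4233 -0.0931] yaw -27.8 err 2.857
```

```bash
python3 -m creep '[[87,-0.08,-0.34,-0.7,0,0,0],[87,-0.08,-0.34,-0.9,0,0,0],[87,-0.08,-0.34,-0.9,0,0,0],[87,-0.06,-0.34,-0.9,0,0,0],[87,0,0,-0.9,0,0,0],[87,0,0,-0.9,0,0,0],[87,0,0,-0.9,0,0,0],[87,0,0,-0.8,0,0,0]]'
python3 -m creep '[[87,0,0,-0.4,0,0,0],[87,0,0,-0.25,0,0,0],[87,0,0,-0.1,0,0,0],[87,0,0,0,0,0,0]]'
```

```text
time_s: 46.2
tcp_pos: [0.421, -0.0945, 0.023]
eef_rot: [180.0, -0.0, -114.5]
contact_force: [0.4, -0.4, 0.5]
gripper_width: 0.0867
gripper_force: 0.0
time_s: 46.53
tcp_pos: [0.4211, -0.0944, 0.0053]
eef_rot: [180.0, -0.0, -114.5]
contact_force: [0.6, -0.6, 1.0]
gripper_width: 0.0869
gripper_force: 0.0
```

```bash
python3 -m creep '[[50,0,0,0,0,0,0],[50,0,0,0,0,0,0],[50,0,0,0,0,0,0],[50,0,0,0,0,0,0],[50,0,0,0,0,0,0],[50,0,0,0.3,0,0,0],[50,0,0,0.8,0,0,0],[50,0,0,0.9,0,0,0]]' 25
python3 -m creep '[[50,0,0,0.9,0,0,0],[50,0,0,0.9,0,0,0],[50,0,0,0.9,0,0,0],[50,0,0,0.7,0,0,0],[50,0.5,0.28,0,0,0,1.84],[50,0.8,0.28,0,0,0,1.84],[50,0.9,0.28,0,0,0,1.84],[50,0.9,0.28,0,0,0,1.84]]'
python3 -m creep '[[50,0.9,0.28,0,0,0,1.84],[50,0.9,0.28,0,0,0,1.84],[50,0.9,0.28,0,0,0,1.84],[50,0.9,0.28,0,0,0,1.84],[50,0.9,0.28,0,0,0,1.84],[50,0.9,0.28,0,0,0,1.84],[50,0.9,0.28,0,0,0,1.84],[50,0.56,0.32,0,0,0,1.84]]'
python3 -m creep '[[50,0,0,0,0,0,0],[50,0,0,0,0,0,0]]'
```

```text
time_s: 47.2
tcp_pos: [0.4199, -0.0946, 0.0557]
eef_rot: [179.9, -0.1, -114.5]
contact_force: [1.0, 0.8, -1.3]
gripper_width: 0.0638
gripper_force: 25.0
time_s: 47.87
tcp_pos: [0.4995, -0.0658, 0.1406]
eef_rot: [-180.0, 0.0, -107.0]
contact_force: [0.3, -0.6, -0.8]
gripper_width: 0.0634
gripper_force: 25.0
time_s: 48.53
tcp_pos: [0.6719, -0.0088, 0.1393]
eef_rot: [179.9, -0.0, -92.3]
contact_force: [0.5, 0.5, -0.9]
gripper_width: 0.0635
gripper_force: 25.0
time_s: 48.7
tcp_pos: [0.6701, -0.0088, 0.1389]
eef_rot: [179.9, -0.0, -92.4]
contact_force: [-0.7, -0.0, -1.8]
gripper_width: 0.0637
gripper_force: 25.0
```

```bash
python3 -m creep '[[50,0,0,-0.5,0,0,0],[50,0,0,-0.8,0,0,0],[50,0,0,-0.8,0,0,0],[50,0,0,-0.6,0,0,0],[50,0,0,-0.25,0,0,0],[50,0,0,-0.1,0,0,0],[50,0,0,0,0,0,0]]'
python3 -m creep '[[80,0,0,0,0,0,0],[80,0,0,0,0,0,0],[80,0,0,0,0,0,0],[80,0,0,0.3,0,0,0],[80,0,0,0.8,0,0,0],[80,0,0,0.9,0,0,0],[80,0,0,0.9,0,0,0],[80,0,0,0.9,0,0,0]]'
```

```text
time_s: 49.28
tcp_pos: [0.6696, -0.0096, 0.0639]
eef_rot: [179.9, -0.0, -92.4]
contact_force: [-0.7, -0.5, -0.0]
gripper_width: 0.064
gripper_force: 25.0
time_s: 49.95
tcp_pos: [0.6702, -0.0094, 0.1615]
eef_rot: [-179.9, 0.0, -92.4]
contact_force: [0.9, 0.0, 0.4]
gripper_width: 0.0796
gripper_force: 0.0
```

```bash
python3 -m creep '[[87,-0.56,0.8,0.3,0,0,-2.4],[87,-0.56,0.8,0.3,0,0,-2.4],[87,-0.56,0.8,0.3,0,0,-2.4],[87,-0.56,0.8,0.3,0,0,-2.4],[87,-0.56,0.8,0.3,0,0,-2.4],[87,-0.56,0.8,0,0,0,-2.4],[87,-0.56,0.8,0,0,0,-2.4],[87,-0.56,0.8,0,0,0,-2.4]]'
python3 -m creep '[[87,-0.56,0.8,0,0,0,-2.4],[87,-0.56,0.8,0,0,0,-2.4],[87,-0.56,0.8,0,0,0,-2],[87,0,0,0,0,0,0],[87,0,0,0,0,0,0]]'
python3 loc.py wrist,top,side pack_1
```

```text
time_s: 50.62
tcp_pos: [0.5576, 0.1516, 0.1983]
eef_rot: [-179.9, 0.1, -111.7]
contact_force: [1.1, 0.5, -0.5]
gripper_width: 0.0869
gripper_force: 0.0
time_s: 51.03
tcp_pos: [0.5158, 0.2118, 0.1981]
eef_rot: [-180.0, 0.1, -118.3]
contact_force: [-0.5, 0.1, -0.2]
gripper_width: 0.087
gripper_force: 0.0
[0.5158 0.2118 0.1981] [-1.800e+02  1.000e-01 -1.183e+02]
0.9 wristpack_1 xy [0.5086 0.2378] yaw -28.3 err 0.119
0.73 wristpack_1 xy [ 0.6986 -0.0361] yaw 1.5 err 0.24
0.84 toppack_1 xy [ 0.6878 -0.064 ] yaw -2.1 err 0.074
0.65 toppack_1 xy [ 0.6874 -0.0105] yaw 1.3 err 0.109
0.91 sidepack_1 xy [0.5108 0.2376] yaw -27.5 err 0.16
```

```bash
python3 -m creep '[[87,-0.09,0.35,-0.7,0,0,0],[87,-0.09,0.35,-0.9,0,0,0],[87,-0.09,0.34,-0.9,0,0,0],[87,0,0,-0.9,0,0,0],[87,0,0,-0.9,0,0,0],[87,0,0,-0.9,0,0,0],[87,0,0,-0.9,0,0,0],[87,0,0,-0.8,0,0,0]]'
python3 -m creep '[[87,0,0,-0.4,0,0,0],[87,0,0,-0.25,0,0,0],[87,0,0,-0.1,0,0,0],[87,0,0,0,0,0,0]]'
```

```text
time_s: 52.0
tcp_pos: [0.5095, 0.2359, 0.0229]
eef_rot: [180.0, -0.0, -118.5]
contact_force: [0.4, 0.0, 0.5]
gripper_width: 0.0873
gripper_force: 0.0
time_s: 52.33
tcp_pos: [0.5097, 0.2366, 0.0057]
eef_rot: [-180.0, -0.0, -118.4]
contact_force: [-0.2, 0.3, 0.9]
gripper_width: 0.0868
gripper_force: 0.0
```

```bash
python3 -m creep '[[50,0,0,0,0,0,0],[50,0,0,0,0,0,0],[50,0,0,0,0,0,0],[50,0,0,0,0,0,0],[50,0,0,0,0,0,0],[50,0,0,0.3,0,0,0],[50,0,0,0.8,0,0,0],[50,0,0,0.9,0,0,0]]' 25
python3 -m creep '[[50,0,0,0.9,0,0,0],[50,0,0,0.9,0,0,0],[50,0,0,0.9,0,0,0],[50,0,0,0.7,0,0,0],[50,0.59,-0.71,0,0,0,2.36],[50,0.59,-0.71,0,0,0,2.36],[50,0.59,-0.71,0,0,0,2.36],[50,0.59,-0.71,0,0,0,2.36]]'
python3 -m creep '[[50,0.59,-0.71,0,0,0,2.36],[50,0.59,-0.71,0,0,0,2.36],[50,0.59,-0.71,0,0,0,2.36],[50,0.59,-0.71,0,0,0,2.36],[50,0.59,-0.71,0,0,0,2.36],[50,0.59,-0.71,0,0,0,2.36],[50,0.59,-0.74,0,0,0,2.4],[50,0,0,0,0,0,0]]'
python3 -m creep '[[50,0,0,0,0,0,0],[50,0,0,0,0,0,0]]'
```

```text
time_s: 53.0
tcp_pos: [0.5084, 0.2358, 0.0553]
eef_rot: [179.9, -0.2, -118.4]
contact_force: [0.3, -0.5, 0.0]
gripper_width: 0.0636
gripper_force: 25.0
time_s: 53.67
tcp_pos: [0.5687, 0.165, 0.1413]
eef_rot: [-180.0, 0.0, -108.8]
contact_force: [1.0, 0.5, -0.9]
gripper_width: 0.0637
gripper_force: 25.0
time_s: 54.33
tcp_pos: [0.6732, 0.0376, 0.1405]
eef_rot: [180.0, -0.0, -92.4]
contact_force: [-0.6, 0.5, -0.8]
gripper_width: 0.0637
gripper_force: 25.0
time_s: 54.5
tcp_pos: [0.6711, 0.0406, 0.1405]
eef_rot: [180.0, -0.0, -92.5]
contact_force: [0.3, -0.0, -0.0]
gripper_width: 0.0634
gripper_force: 25.0
```

```bash
python3 -m creep '[[50,0,0,-0.5,0,0,0],[50,0,0,-0.8,0,0,0],[50,0,0,-0.8,0,0,0],[50,0,0,-0.6,0,0,0],[50,0,0,-0.25,0,0,0],[50,0,0,-0.13,0,0,0],[50,0,0,0,0,0,0]]'
python3 -m creep '[[80,0,0,0,0,0,0],[80,0,0,0,0,0,0],[80,0,0,0,0,0,0],[80,0,0,0.3,0,0,0],[80,0,0,0.8,0,0,0],[80,0,0,0.9,0,0,0],[80,0,0,0.9,0,0,0],[80,0,0,0.9,0,0,0]]'
python3 -m creep '[[80,-0.4,0.8,0.8,0,0,0],[80,-0.4,0.8,0.8,0,0,0],[80,-0.4,0.8,0.8,0,0,0],[80,-0.4,0.8,0.8,0,0,0],[80,-0.4,0.8,0.8,0,0,0],[80,-0.4,0.8,0,0,0,0],[80,-0.4,0.4,0,0,0,0],[80,0,0,0,0,0,0]]'
python3 - <<'E'
from h import *
for v in ('wrist','top','side'):
  c=capture(v); save(c,'end_'+v)
  for n in ('pack_1','row_pack'):
    for q in outline_of(c,n):
      if q['conf']>.3:
        for z in (0,.055):
          p,e=fit([(c,q['region'])],DIM['pack'],z)
          if e<.25: print(z,np.round(q['bbox']),end=' ');show(v+n,p,e)
E
```

```text
time_s: 55.08
tcp_pos: [0.6712, 0.0411, 0.063]
eef_rot: [179.9, -0.0, -92.4]
contact_force: [0.0, -0.4, -1.1]
gripper_width: 0.0639
gripper_force: 25.0
time_s: 55.75
tcp_pos: [0.6717, 0.0405, 0.1607]
eef_rot: [-179.9, 0.0, -92.4]
contact_force: [0.4, 0.2, -0.0]
gripper_width: 0.0794
gripper_force: 0.0
time_s: 56.42
tcp_pos: [0.6001, 0.1724, 0.2597]
eef_rot: [-180.0, 0.1, -92.3]
contact_force: [0.1, -0.7, 0.5]
gripper_width: 0.0799
gripper_force: 0.0
0 [167.  50. 223.  88.] wristpack_1 xy [0.6854 0.0286] yaw -2.4 err 0.199
0.055 [167.  50. 223.  88.] wristpack_1 xy [0.6704 0.0407] yaw -2.4 err 0.052
0 [161.   0. 220.  46.] wristpack_1 xy [ 0.6835 -0.0269] yaw -2.4 err 0.174
0.055 [161.   0. 220.  46.] wristpack_1 xy [ 0.6688 -0.0069] yaw -2.4 err 0.09
0 [253. 101. 271. 123.] toppack_1 xy [0.6895 0.0402] yaw -8.4 err 0.178
0.055 [253. 101. 271. 123.] toppack_1 xy [0.6692 0.0392] yaw -0.8 err 0.132
0 [269. 104. 286. 126.] toppack_1 xy [ 0.6883 -0.0101] yaw -1.0 err 0.237
0 [304. 101. 322. 127.] toprow_pack xy [ 0.6864 -0.1167] yaw -3.0 err 0.097
0.055 [304. 101. 322. 127.] toprow_pack xy [ 0.6665 -0.1101] yaw -3.5 err 0.109
0 [165. 172. 191. 191.] sidepack_1 xy [ 0.6983 -0.0087] yaw -2.2 err 0.073
0.055 [165. 172. 191. 191.] sidepack_1 xy [0.6734 0.041 ] yaw -0.2 err 0.135
```

View pics/end_wrist.png

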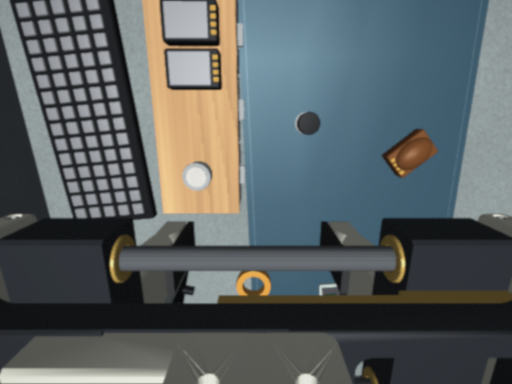

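The last picture shows sound packs at (192,20) and (194,68), square on the shelf. The tin at (196,175), the jar and the tape haven't moved, and no sound pack is left on the bench. Measured spacing along the row is about 50 mm.

```bash
python3 -c "
from plant import close_job
print(close_job())"
```

```text
the job is handed in; nothing more can be done
None
```

I handed the job in at about 57 s, with no verdict returned: both swollen packs are flat in the box under the pressed-home lid (measured 0.5 mm above its seat), and all three sound packs continue the shelf row at about 50 mm spacing.

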